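Make up a crushing charge of core plugs from the latched specimen drawer

TASK

Push the orange-handled release pin through the hole in the red bush to trip the hidden catch, so that the specimen drawer springs out. Then make up a crushing charge: move rock core plugs one at a time from the drawer on to the pan of the spring scale until its yellow pointer has come down to the red mark, and add no more after that. Keep the other plugs in the drawer, push the drawer back until its catch holds it, and lay the release pin back on its blue mat; leave the red mark and the other things on the bench as they are.

Things in the scene. Friction and masses are not known exactly. Their poses are not given: they have to be found in the camera images.
- cabinet: low grey specimen cabinet, fixed, 345 wide, 240 deep, 85 mm high; a cream dryer strip 22 mm high stands on the hindmost 55 mm of its top. Origin on the bench, in the plane of the front face, under the drawer's middle; x points into the cabinet (away from the robot), y along the face, z up. The drawer front spans y -142 to +118 mm, the latch compartment y -144 to -215 mm
- release_hole (a point): centre of the mouth of the level 12 mm round hole in a red bush, 26 mm square, standing 12 mm proud of the cabinet's face beside the drawer (cabinet frame -12, -180, 50 mm); axes as the cabinet's, the hole runs along +x. The pad of a spring catch waits 52 mm inside this mouth; pushed 10 to 13 mm further with 2 to 5 N it frees the shut drawer (it stops at 14 mm)
- drawer (a joint): how far the drawer is out, m: 0 shut and caught, 0.16 fully out. Once the catch is drawn a spring (4 N shut, 2 N out) drives it out along the cabinet's -x and keeps it out. No handle. To shut it, push its front with about 6 N until 2 to 4 mm past shut (hard stop at -0.004): the sloping catch snaps in by itself and the drawer comes back to about 0.001
- drawer_front (a point): point on the outside of the drawer's cream front plate, on the drawer's middle line, 42 mm above the bench; the plate reaches from 142 mm on its -y side to 118 mm on its +y side and from 6 to 78 mm above the bench; moves with the drawer; axes as the cabinet's
- drawer_floor (a point): centre of the drawer's inner floor, 18 mm above the bench; moves with the drawer; axes as the cabinet's. Inside 194 mm in x by 229 mm in y; side and back walls 3 mm thick, 32 mm above the floor; the front plate reaches 60 mm above the floor
- pin: release pin: a square orange handle 18 x 18 x 90 mm with a thin steel rod 6 mm across and 115 mm long on its +x end; origin at the centre of the handle, x along the rod towards its tip. It lies level on any face of its handle, axis 9 mm above what it lies on; 120 g, centre of mass 10 mm from the origin towards the tip
- mat: blue mat for the pin, 260 x 90 x 3 mm, fixed; origin under its centre, x along its length
- pan (a joint): how far the scale pan has sunk, m: 0 empty, stop at 0.042; it moves straight down, 6 mm for a plug of average mass (4.8 to 7.5 mm each), and takes about a second to settle
- pan_floor (a point): centre of the upper side of the steel pan of the green spring scale (its base, about 170 mm across and 70 mm high, is fixed under the pan), 121 mm above the bench when empty; sinks with the pan; axes as the scale's. The pan is 200 mm in x by 150 mm in y with an 8 mm high rim
- pointer (a point): yellow pointer at the +x edge of the pan, beside the post, moves with the pan; 126.5 mm above the bench when empty
- mark_line (a point): middle of the red mark on the scale's white graduated post (10 mm square, 150 mm high, standing 118 mm from the pan's centre along its +x), at the level the pointer must come down to: 20 to 27 mm below the empty pointer. It slides stiffly on the post and is to be left as set
- plug1: rock core plug, a cylinder 30 mm across and 40 mm tall, beige to grey-brown, 56 to 88 g, standing in the drawer; origin at the centre of one end (its underside while it stands as at the start), z along its axis. Some plugs may be absent
- plug2: another rock core plug, like plug1
- plug3: another rock core plug, like plug1
- plug4: another rock core plug, like plug1
- plug5: another rock core plug, like plug1
- plug6: another rock core plug, like plug1
- plug7: another rock core plug, like plug1
- clay: a terracotta-coloured clay cylinder, 90 mm across, 75 mm tall; bystander, origin at the centre of its underside
- concrete1: a grey concrete test cylinder, 50 mm across, 100 mm tall; bystander, origin at the centre of its underside
- concrete2: a second grey concrete test cylinder, 50 mm across, 100 mm tall; bystander, origin at the centre of its underside
- frame: an empty square brass shear-box frame, 80 mm square, 22 mm tall; bystander, origin at the centre of its underside
- coupon: a flat square fired-clay coupon, 50 x 50 x 9 mm; bystander, origin at the centre of its underside
- flask: a conical glass flask, 80 mm across, 125 mm tall; bystander, origin at the centre of its underside
Mind the look-alikes: they are no part of the job. Several things look just like the pin: the one meant starts nearest to the robot's base.

How it is judged (in metres and radians):
On the way, in this order (a step that is already met when the one before it is completed fails the run):
1. the catch has been tripped and the drawer has sprung out (value of joint drawer above 0.12 m), for 0.2 s.
2. plugs on the pan have brought the pointer down to the mark, untouched (z of pointer in the frame of mark_line between -0.0085 and 0.0016 m and velocity of joint pan between -0.01 and 0.01 m/s and contact force between the fingers and anything else below 0.3 N), for 0.6 s.
At the end, for the whole second after the job is handed in: The pointer is level with the red mark (at most 1.6 mm above it) or up to 8.5 mm below it, with the pan at rest; every plug lies on the pan or in the drawer, at rest; the drawer is shut and caught (within 4 mm); the pin's handle lies on the blue mat (z of pointer in the frame of mark_line between -0.0085 and 0.0016 m and velocity of joint pan between -0.01 and 0.01 m/s and ((x of plug1 in the frame of pan_floor between -0.105 and 0.105 m and y of plug1 in the frame of pan_floor between -0.08 and 0.08 m and z of plug1 in the frame of pan_floor between -0.006 and 0.05 m) or (x of plug1 in the frame of drawer_floor between -0.105 and 0.105 m and y of plug1 in the frame of drawer_floor between -0.118 and 0.118 m and z of plug1 in the frame of drawer_floor between -0.006 and 0.05 m)) and ((x of plug2 in the frame of pan_floor between -0.105 and 0.105 m and y of plug2 in the frame of pan_floor between -0.08 and 0.08 m and z of plug2 in the frame of pan_floor between -0.006 and 0.05 m) or (x of plug2 in the frame of drawer_floor between -0.105 and 0.105 m and y of plug2 in the frame of drawer_floor between -0.118 and 0.118 m and z of plug2 in the frame of drawer_floor between -0.006 and 0.05 m)) and ((x of plug3 in the frame of pan_floor between -0.105 and 0.105 m and y of plug3 in the frame of pan_floor between -0.08 and 0.08 m and z of plug3 in the frame of pan_floor between -0.006 and 0.05 m) or (x of plug3 in the frame of drawer_floor between -0.105 and 0.105 m and y of plug3 in the frame of drawer_floor between -0.118 and 0.118 m and z of plug3 in the frame of drawer_floor between -0.006 and 0.05 m)) and ((x of plug4 in the frame of pan_floor between -0.105 and 0.105 m and y of plug4 in the frame of pan_floor between -0.08 and 0.08 m and z of plug4 in the frame of pan_floor between -0.006 and 0.05 m) or (x of plug4 in the frame of drawer_floor between -0.105 and 0.105 m and y of plug4 in the frame of drawer_floor between -0.118 and 0.118 m and z of plug4 in the frame of drawer_floor between -0.006 and 0.05 m)) and ((x of plug5 in the frame of pan_floor between -0.105 and 0.105 m and y of plug5 in the frame of pan_floor between -0.08 and 0.08 m and z of plug5 in the frame of pan_floor between -0.006 and 0.05 m) or (x of plug5 in the frame of drawer_floor between -0.105 and 0.105 m and y of plug5 in the frame of drawer_floor between -0.118 and 0.118 m and z of plug5 in the frame of drawer_floor between -0.006 and 0.05 m)) and ((x of plug6 in the frame of pan_floor between -0.105 and 0.105 m and y of plug6 in the frame of pan_floor between -0.08 and 0.08 m and z of plug6 in the frame of pan_floor between -0.006 and 0.05 m) or (x of plug6 in the frame of drawer_floor between -0.105 and 0.105 m and y of plug6 in the frame of drawer_floor between -0.118 and 0.118 m and z of plug6 in the frame of drawer_floor between -0.006 and 0.05 m)) and ((x of plug7 in the frame of pan_floor between -0.105 and 0.105 m and y of plug7 in the frame of pan_floor between -0.08 and 0.08 m and z of plug7 in the frame of pan_floor between -0.006 and 0.05 m) or (x of plug7 in the frame of drawer_floor between -0.105 and 0.105 m and y of plug7 in the frame of drawer_floor between -0.118 and 0.118 m and z of plug7 in the frame of drawer_floor between -0.006 and 0.05 m)) and linear speed of each of plug1, plug2, plug3, plug4, plug5, plug6, plug7, pin below 0.03 m/s and value of joint drawer below 0.004 m and x of pin in the frame of mat between -0.12 and 0.12 m and y of pin in the frame of mat between -0.05 and 0.05 m and z of pin in the frame of mat between 0 and 0.025 m); the robot touches nothing.
It fails at once if the red mark is shifted by more than 3 mm (distance of mark_line from where it was at the start of the episode above 0.003 m).
It fails at once if a bystander is knocked over or pushed more than 40 mm (distance of any of clay, concrete1, concrete2, frame, coupon, flask from where it was at the start of the episode above 0.04 m or angle between any of clay, concrete1, concrete2, frame, coupon, flask's own z axis and vertical above 0.5 rad).
Of plug1, plug2, plug3, plug4, plug5, plug6, plug7 only 6 to 7 are there at a start; the rules pass over those that are not, and their reading is None.
At some moment in a run one of pin, plug1, plug2, plug3, plug4, plug5, plug6, plug7 may be knocked a few centimetres aside while the robot is not near it.
Once in a run the grip may slacken for a moment while it holds something.
It also fails if it takes over 210 s, if anything falls off the work surface, if the arm or the gripper's body presses on something with over 40 N, if the wrist force passes 120 N, or if a joint passes its speed limit or range.

ROBOT

A 6-joint arm with a two-finger parallel gripper is mounted at the origin on the work surface. World frame = base frame: x ahead of the robot, y to its left, z up, the work surface at z = 0. Lengths are in m, angles in degrees, forces in N, time in s.
With the tool pointing down it reaches from about 0.275 to 1 m from the base axis. Payload 8.4 kg.
Tool frame: the origin (TCP) lies on the centre line of the jaws, within the pads' length; the fingertips stand tcp_to_tips ahead of it and the grasp point (between the pads) is the TCP (tcp_to_tips is the distance from the TCP to the fingertips, in m); z points along the fingers, y is the direction in which the jaws open and shut (so a half turn about z gives the same grasp; the last joint's range is limited). The gripper opens to 85 mm and grips with 20 to 120 N. Pads are 22 mm wide; open, the fingers measure 114 mm over their backs; the gripper's body (76 mm by 85 mm) begins 54 mm behind the grasp point. The pads swing forward as they close: fully open they stand 13 mm farther back than shut.
Start: joints at [72.227, 20.225, 93.587, -0, 66.188, -0.138], TCP at [0.189, 0.596, 0.25] pointing down, gripper open.
Joint ranges: [-150.9, 150.9], [-52.94, 120.26], [3.33, 152.33], [-74.26, 254.26], [0, 154.13], [-172.89, 172.89]. Speed limits (degrees/s): [127.2, 127.2, 159.86, 180, 180, 180].

INTERFACE

Orientations are given as [roll, pitch, yaw] about the fixed x, y, z axes, in that order (R = Rz(yaw) Ry(pitch) Rx(roll)).
In Python, from plant import get_obs, capture, calibration, hand_in, tcp_to_tips gives the robot as it stands. The module is installed in compiled form; this text tells all that it offers.
- The arm moves only by the tool step_arm, never from a script. Its argument "targets" is a list of rows, each an object of numbers: "fingers": the opening, from 0 (shut) to 1 (fully open); "dx", "dy", "dz": the shift along the tool's x, y, z in cm; "rx", "ry", "rz": the turn, a rotation vector about the tool's x, y, z in rad. In form: [{"fingers": .., "dx": .., "dy": .., "dz": .., "rx": .., "ry": .., "rz": ..}, ...]. A call has 1 to 5 rows; each row shifts and turns the commanded pose from where the row before left it, along the tool's axes as they then stand; what a row does not reach is not made up. A row lasts 1/8 s, in which the tool goes at most 62.5 mm and 10.7 degrees, less where a joint would pass 70% of its speed; a pose out of reach is approached as far as the arm can. A call is refused whole if a number of a shift passes 6.25 or a number of a turn 0.188, either way. A call with a gripper value outside its range is refused whole. The fingers move at their own pace and stop on an object; the grip force is fixed at half the most. Time passes only in rows, so rows that do not move let the fingers close. It gives the time, the measured TCP pose, the force and the opening at its end, in the units of the state.
- get_obs(): the state, without advancing time (a new reading comes with each control period).
- capture(name): name is "side" or "top" or "wrist"; returns the picture (420x560x3 uint8, red, green, blue); there is no depth.
- calibration(name): a dict with "fov_y" (degrees; the focal length in pixels is half the picture's height over the tangent of half this angle, whatever the lens; pixels are square), "cx", "cy" (the principal point, pixels), "D" ([k1, k2, p1, p2, k3] as OpenCV has them; the pictures are not rectified), "extrinsics" (4x4, takes a point from world to camera coordinates); the wrist camera has in their place "mount" (4x4, takes a point from camera to tool coordinates, whose origin is the TCP and whose axes are the flange's). Camera axes: x right, y up, looking along -z (the intrinsics and any distortion apply to the point x, -y, -z); pixel columns grow to the right and rows downward; lengths in m; the calibration is good to about 2 mm. A picture is of the moment at which its call begins: read the wrist's pose just before it. calibration takes no time and is no camera call.
- hand_in(): hands the job in, once; it reports no verdict.
The state is a dict: "time": time; "joint_pos": joint angles; "qvel": joint speeds; "tau": joint torques, N m; "ee_pos": TCP position; "tcp_rot": TCP orientation; "force": force on the tool from outside, world axes, zero at the start; "wrist_torque": the same for the moment, N m; "finger_gap": opening from 0.0 (shut) to 1.0 (fully open).
Only numpy, scipy, OpenCV 4.12 (cv2) and the standard library are available. Lean on these libraries where they do the work, as an engineer would, in place of code of your own. Each camera call takes 0.05 s, during which the arm holds its last target. There are 200 camera calls.

## Working session

There is one attempt and no reset: what is moved stays moved. The work goes in short steps, Python scripts to look and compute and a tool call to move; the robot and the scene stay as the last step left them, time stands still between calls to the robot, and variables do not carry over. Pictures are saved under pics/ and viewed, about 12 in all and at most 16, crops included, and the job is handed in when it is done.

Besides the shell and the picture viewer there is one more tool, called after ">>>" as name([rows], argument=value, ...), one row to a line, values as JSON. step_arm: Moves the arm, as the interface text tells. Its arguments: {"type":"object","properties":{"targets":{"type":"array"}},"required":["targets"]}

```bash
mkdir -p pics; cat > h.py <<'E'
import numpy as np, cv2, pickle
from scipy.spatial.transform import Rotation as R
from scipy.optimize import least_squares
from plant import get_obs, capture, calibration, hand_in, tcp_to_tips
def snap(n,fn):
    o=get_obs(); im=capture(n); cv2.imwrite('pics/'+fn+'.png',im[:,:,::-1]); 
    pickle.dump((n,o),open('pics/'+fn+'.pkl','wb')); return im
def cam(fn):
    n,o=pickle.load(open('pics/'+fn+'.pkl','rb')); c=calibration(n)
    f=210/np.tan(np.radians(c['fov_y'])/2); K=np.array([[f,0,c['cx']],[0,f,c['cy']],[0,0,1]])
    if 'extrinsics' in c: E=np.array(c['extrinsics'])
    else:
        T=np.eye(4); T[:3,:3]=R.from_euler('xyz',o['tcp_rot'],degrees=True).as_matrix(); T[:3,3]=o['ee_pos']
        E=np.linalg.inv(T@np.array(c['mount']))
    return K,np.array(c['D'],float),np.diag([1,-1,-1,1.])@E
def proj(fn,P):
    K,D,E=cam(fn); r=cv2.Rodrigues(E[:3,:3])[0]
    return cv2.projectPoints(np.atleast_2d(np.array(P,float)),r,E[:3,3],K,D)[0][:,0]
def ray(fn,uv):
    K,D,E=cam(fn); p=cv2.undistortPoints(np.array([[uv]],float),K,D)[0,0]
    d=E[:3,:3].T@np.array([p[0],p[1],1]); return -E[:3,:3].T@E[:3,3],d/np.linalg.norm(d)
def onz(fn,uv,z):
    o,d=ray(fn,uv); return o+d*(z-o[2])/d[2]
def tri(*obs):
    A=np.zeros((3,3));b=np.zeros(3);rs=[ray(*x) for x in obs]
    for o,d in rs: M=np.eye(3)-np.outer(d,d);A+=M;b+=M@o
    x=np.linalg.solve(A,b); return x,[np.linalg.norm((np.eye(3)-np.outer(d,d))@(x-o))*1000 for o,d in rs]
E
python3 - <<'E'
from h import *
np.set_printoptions(precision=4,suppress=True)
o=get_obs(); print(o); print(tcp_to_tips if not callable(tcp_to_tips) else tcp_to_tips())
for n in ['side','top','wrist']:
    snap(n,n+'0'); c=calibration(n); print(n,c['fov_y'],c['D'],c.get('mount'))
    K,D,E=cam(n+'0'); print('pos',-E[:3,:3].T@E[:3,3],'look',E[2,:3])
E
```

```text
{'time': 0.0, 'joint_pos': array([72.2276, 20.2645, 93.6289,  0.0013, 66.1891, -0.1374]), 'qvel': array([ 0.0421, -0.0045, -0.0262,  0.0161, -0.013 ,  0.011 ]), 'tau': array([  0.0005, -60.5262, -34.2066,   0.0001,   0.0096,  -0.    ]), 'ee_pos': array([0.1892, 0.5952, 0.2495]), 'tcp_rot': array([-179.9175,   -0.0014,  162.3645]), 'force': array([-0.0919,  0.3374,  0.8868]), 'wrist_torque': array([ 0.037 , -0.0088,  0.0347]), 'finger_gap': 1.0018921104364216}
0.019
side 51.60439707487016 [-0.0703  0.      0.      0.      0.    ] None
pos [-0.0418 -0.6878  1.0184] look [ 0.4632  0.4862 -0.741 ]
top 57.658913114612005 [-0.048  0.     0.     0.     0.   ] None
pos [ 0.4406 -0.0664  1.2379] look [ 0.0704  0.0048 -0.9975]
wrist 64.28995300774774 [-0.0289  0.      0.      0.      0.    ] [[-0.0001  0.9625  0.2714  0.0701]
 [ 1.      0.0001  0.0002 -0.0005]
 [ 0.0002  0.2714 -0.9625 -0.1234]
 [ 0.      0.      0.      1.    ]]
pos [0.1223 0.6162 0.3731] look [ 0.2582 -0.0836 -0.9625]
```

View pics/top0.png

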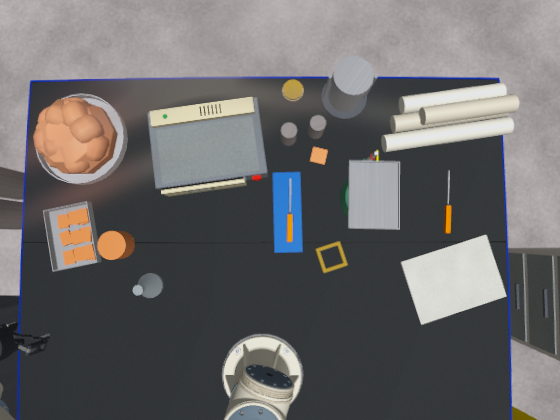

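View pics/side0.png

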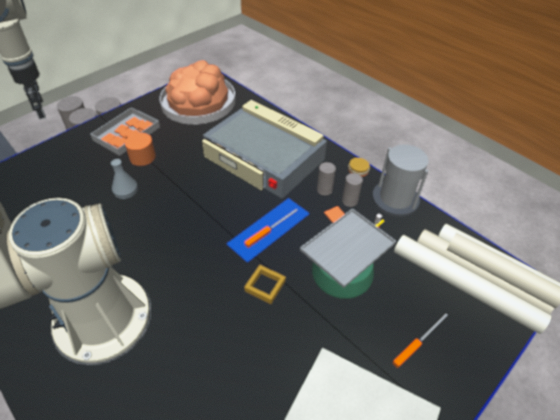

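The top view shows the cabinet at (208,140), the red bush at (256,177) and the mat with a pin at (290,215). The scale pan is at (374,195), with its post behind it at about (376,155). Things that could be taken for the pin: the one on the mat, with its handle at (290,228), and one to the right at (448,219). The tray at (72,235) holds orange blocks. The pin on the mat is nearest the base (262,380). Next I'll check that choice in a close crop and measure.

```bash
python3 - <<'E'
from h import *
a=cv2.imread('pics/top0.png')[85:270,145:415]; a=cv2.resize(a,None,fx=2.96,fy=2.96,interpolation=cv2.INTER_CUBIC); cv2.imwrite('pics/c1.png',a); print(a.shape)
b=cv2.imread('pics/side0.png')[95:305,195:405]; b=cv2.resize(b,None,fx=2.8,fy=2.8,interpolation=cv2.INTER_CUBIC); cv2.imwrite('pics/c2.png',b)
print(onz('top0',(290,228),.012),onz('top0',(448,219),.009))
E
```

```text
(548, 799, 3)
[ 0.46592555 -0.09231624  0.012     ] [ 0.49377964 -0.60573384  0.009     ]
```

View pics/c1.png

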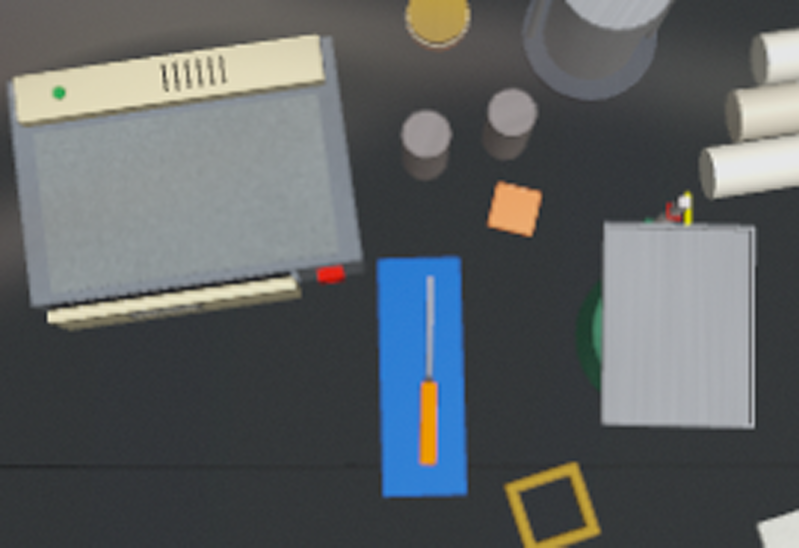

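View pics/c2.png

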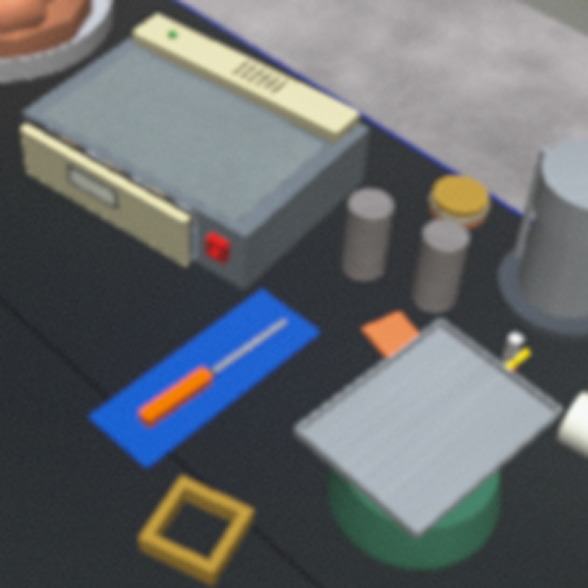

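```bash
python3 - <<'E'
from h import *
np.set_printoptions(precision=4,suppress=True)
c1=lambda u,v:('top0',(145+(u+.5)/2.96-.5,85+(v+.5)/2.96-.5)); c2=lambda u,v:('side0',(195+(u+.5)/2.8-.5,95+(v+.5)/2.8-.5))
P={'pin near':((429,465),(148,414)),'pin shoulder':((428.5,381),(207,373)),'tip':((430,277),(286,321)),
'mat nl':((383,497),(90,415)),'mat nr':((467,495),(147,467)),'mat fl':((378,258),(263,290)),'mat fr':((460,257),(320,330)),
'cab FR top':((362,262),(245,233)),'cab FL top':((32,305),None),'cabRR':((332,37),None),
'cab bush':((331,272),(218,238)),
'pan nl':((602,426),(296,430)),'pan nr':((755,428),(418,536)),'pan fl':((604,222),(440,321)),'pan fr':((755,227),(560,410)),'post':((685,200),(515,340)),'ptr':((689,207),(518,358)),
'conc1':((427,133),(369,204)),'conc2':((513,112),(446,235))}
for k,(a,b) in P.items():
    if b is None: print(k,onz(*c1(*a),.085))
    else: print(k,*tri(c1(*a),c2(*b)))
E
```

```text
pin near [ 0.4246 -0.0927  0.024 ] [np.float64(3.2279018223950633), np.float64(3.2279018223949527)]
pin shoulder [ 0.5129 -0.0907  0.0148] [np.float64(0.2058515154569405), np.float64(0.2058515154568269)]
tip [ 0.6281 -0.0936  0.0115] [np.float64(1.3696920146828198), np.float64(1.3696920146828886)]
mat nl [ 0.3889 -0.0423  0.0058] [np.float64(2.188880815343826), np.float64(2.18888081534373)]
mat nr [ 0.3901 -0.1328  0.0061] [np.float64(1.106679170178515), np.float64(1.1066791701784344)]
mat fl [ 0.6507 -0.0359  0.0001] [np.float64(0.7755423722920859), np.float64(0.7755423722920582)]
mat fr [ 0.6503 -0.1262  0.0065] [np.float64(0.4028058248179731), np.float64(0.4028058248181058)]
cab FR top [ 0.6312 -0.0224  0.0944] [np.float64(1.4786063304713912), np.float64(1.4786063304713377)]
cab FL top [0.5881 0.3206 0.085 ]
cabRR [0.8706 0.0108 0.085 ]
cab bush [0.6246 0.0118 0.0667] [np.float64(0.5555685530888159), np.float64(0.5555685530890102)]
pan nl [ 0.463  -0.2602  0.127 ] [np.float64(2.03565524647022), np.float64(2.035655246470142)]
pan nr [ 0.4595 -0.4103  0.128 ] [np.float64(0.561691898116914), np.float64(0.5616918981170511)]
pan fl [ 0.6652 -0.2644  0.1243] [np.float64(0.09407536059841634), np.float64(0.09407536059852724)]
pan fr [ 0.6587 -0.414   0.129 ] [np.float64(0.6660030255421117), np.float64(0.6660030255421107)]
post [ 0.6819 -0.3399  0.1468] [np.float64(0.7275763169556462), np.float64(0.7275763169555379)]
ptr [ 0.6792 -0.3486  0.1297] [np.float64(0.04570204353726791), np.float64(0.04570204353729447)]
conc1 [ 0.7624 -0.0877  0.0992] [np.float64(0.8697704314783755), np.float64(0.8697704314783054)]
conc2 [ 0.7852 -0.1772  0.0999] [np.float64(0.4854017927650284), np.float64(0.48540179276498574)]
```

>>> step_arm([
  {"rz": -0.154},
  {"rz": -0.154},
  {"dx": -2,"dy": -5},
  {"dx": -2,"dy": -5},
  {"dx": -2,"dy": -5},
])

```text
schema error: expected keys fingers, dx, dy, dz, rx, ry, rz
```

>>> step_arm([
  {"dx": -2,"dy": -5},
  {"dx": -2,"dy": -5},
  {"dx": -2,"dy": -5},
  {"dx": -2,"dy": -5},
  {"dx": -2,"dy": -5},
])

```text
schema error: expected keys fingers, dx, dy, dz, rx, ry, rz
```

>>> step_arm([
  {"dx": -3,"dy": -5},
  {"dx": -3,"dy": -5},
  {"dx": -3,"dy": -5,"dz": 2},
  {"dx": -3,"dy": -4,"dz": 3},
  {"dz": 2},
])

```text
schema error: expected keys fingers, dx, dy, dz, rx, ry, rz
```

>>> step_arm([
  {},
  {},
])

```text
schema error: expected keys fingers, dx, dy, dz, rx, ry, rz
```

All keys are required in every row.

>>> step_arm([
  {"fingers": 1,"dx": 0,"dy": 0,"dz": 0,"rx": 0,"ry": 0,"rz": -0.154},
  {"fingers": 1,"dx": 0,"dy": 0,"dz": 0,"rx": 0,"ry": 0,"rz": -0.154},
  {"fingers": 1,"dx": -2,"dy": -5,"dz": 0,"rx": 0,"ry": 0,"rz": 0},
  {"fingers": 1,"dx": -2,"dy": -5,"dz": 0,"rx": 0,"ry": 0,"rz": 0},
  {"fingers": 1,"dx": -2,"dy": -5,"dz": 0,"rx": 0,"ry": 0,"rz": 0},
])

```text
time: 0.78
ee_pos: [0.2496, 0.444, 0.25]
tcp_rot: [-180.0, -0.0, -180.0]
force: [1.0, 0.1, 0.3]
finger_gap: 1.001
```

>>> step_arm([
  {"fingers": 1,"dx": -2,"dy": -5,"dz": 0,"rx": 0,"ry": 0,"rz": 0},
  {"fingers": 1,"dx": -2,"dy": -5,"dz": 0,"rx": 0,"ry": 0,"rz": 0},
  {"fingers": 1,"dx": -2,"dy": -5,"dz": 0,"rx": 0,"ry": 0,"rz": 0},
  {"fingers": 1,"dx": -2,"dy": -5,"dz": 0,"rx": 0,"ry": 0,"rz": 0},
  {"fingers": 1,"dx": -2,"dy": -5,"dz": 0,"rx": 0,"ry": 0,"rz": 0},
])

```text
time: 1.4
ee_pos: [0.3497, 0.1941, 0.2504]
tcp_rot: [180.0, 0.0, -180.0]
force: [0.9, 0.7, 0.9]
finger_gap: 0.999
```

>>> step_arm([
  {"fingers": 1,"dx": -3,"dy": -5,"dz": 0,"rx": 0,"ry": 0,"rz": 0},
  {"fingers": 1,"dx": -3,"dy": -5,"dz": 0,"rx": 0,"ry": 0,"rz": 0},
  {"fingers": 1,"dx": -3,"dy": -5,"dz": 2,"rx": 0,"ry": 0,"rz": 0},
  {"fingers": 1,"dx": -3,"dy": -4,"dz": 3,"rx": 0,"ry": 0,"rz": 0},
  {"fingers": 1,"dx": 0,"dy": 0,"dz": 2,"rx": 0,"ry": 0,"rz": 0},
])

```text
time: 2.02
ee_pos: [0.4709, 0.0031, 0.1791]
tcp_rot: [-180.0, 0.0, 179.8]
force: [-1.4, 0.5, -0.7]
finger_gap: 0.999
```

>>> step_arm([
  {"fingers": 1,"dx": 0,"dy": 0,"dz": 0,"rx": 0,"ry": 0,"rz": 0},
  {"fingers": 1,"dx": 0,"dy": 0,"dz": 0,"rx": 0,"ry": 0,"rz": 0},
])

```text
time: 2.28
ee_pos: [0.4695, 0.006, 0.1809]
tcp_rot: [180.0, 0.0, -180.0]
force: [0.2, 0.0, 0.8]
finger_gap: 0.997
```

```bash
python3 -c "
from h import *
snap('wrist','w1')"
```

>>> step_arm([
  {"fingers": 1,"dx": 0,"dy": -5,"dz": 1,"rx": 0,"ry": 0,"rz": 0},
  {"fingers": 1,"dx": 0,"dy": -4.8,"dz": 1,"rx": 0,"ry": 0,"rz": 0},
  {"fingers": 1,"dx": 0,"dy": 0,"dz": 1,"rx": 0,"ry": 0,"rz": 0},
  {"fingers": 1,"dx": 0,"dy": 0,"dz": 0,"rx": 0,"ry": 0,"rz": 0},
  {"fingers": 1,"dx": 0,"dy": 0,"dz": 0,"rx": 0,"ry": 0,"rz": 0},
])

```text
time: 2.95
ee_pos: [0.4698, -0.0913, 0.1509]
tcp_rot: [180.0, 0.0, -179.9]
force: [-0.0, -0.1, -0.1]
finger_gap: 1.001
```

```bash
python3 -c "
from h import *
snap('wrist','w2')
a=cv2.imread('pics/w1.png');b=cv2.imread('pics/w2.png')
cv2.imwrite('pics/w12.png',cv2.resize(np.vstack([a[:, :],b]),None,fx=.714,fy=.714))"
```

```text
(no output)
```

View pics/w12.png

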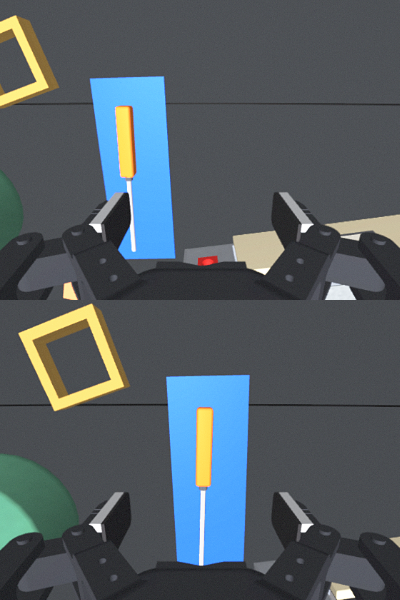

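```bash
python3 - <<'E'
from h import *
np.set_printoptions(precision=4,suppress=True)
w2=lambda u,v:('w2',((u+.5)/.714-.5,(v-300+.5)/.714-.5)); w1=lambda u,v:('w1',((u+.5)/.714-.5,(v+.5)/.714-.5))
for p in [(197,408),(213,408),(196,487),(211,487)]: print(onz(*w2(*p),.021))
print(onz(*w2(201.5,560),.012), onz(*w2(203,492),.012))
print(tri(w2(204.5,408),w1(123,106)),tri(w2(203,491),w1(128.5,180)))
for n in ['w1','w2']:
    a=cv2.cvtColor(cv2.imread(f'pics/{n}.png'),cv2.COLOR_BGR2HSV); m=(a[...,1]>150)&((a[...,0]<8)|(a[...,0]>172))&(a[...,2]>80); ys,xs=np.nonzero(m); print(n,len(xs),(xs.min(),xs.max(),ys.min(),ys.max()) if len(xs) else '')
E
```

```text
[ 0.4209 -0.0955  0.021 ]
[ 0.4208 -0.0787  0.021 ]
[ 0.5103 -0.0969  0.021 ]
[ 0.5102 -0.0796  0.021 ]
[ 0.6182 -0.0903  0.012 ] [ 0.5207 -0.0887  0.012 ]
(array([ 0.4213, -0.0875,  0.0142]), [np.float64(0.13105695426682518), np.float64(0.13105695426690914)]) (array([ 0.517 , -0.0886,  0.0149]), [np.float64(0.9324661985854577), np.float64(0.9324661985854047)])
w1 314 (np.int64(170), np.int64(304), np.int64(148), np.int64(371))
w2 5 (np.int64(295), np.int64(297), np.int64(151), np.int64(244))
```

>>> step_arm([
  {"fingers": 0.6,"dx": -0.3,"dy": 0.3,"dz": 4,"rx": 0,"ry": 0,"rz": 0.017},
  {"fingers": 0.5,"dx": 0,"dy": 0,"dz": 4,"rx": 0,"ry": 0,"rz": 0},
  {"fingers": 0.5,"dx": 0,"dy": 0,"dz": 3,"rx": 0,"ry": 0,"rz": 0},
  {"fingers": 0.5,"dx": 0,"dy": 0,"dz": 1.5,"rx": 0,"ry": 0,"rz": 0},
  {"fingers": 0.5,"dx": 0,"dy": 0,"dz": 0,"rx": 0,"ry": 0,"rz": 0},
])

```text
time: 3.62
ee_pos: [0.4723, -0.0888, 0.025]
tcp_rot: [180.0, -0.1, 179.1]
force: [-0.1, -0.5, 0.2]
finger_gap: 0.499
```

>>> step_arm([
  {"fingers": 0,"dx": 0,"dy": 0,"dz": 0,"rx": 0,"ry": 0,"rz": 0},
  {"fingers": 0,"dx": 0,"dy": 0,"dz": 0,"rx": 0,"ry": 0,"rz": 0},
  {"fingers": 0,"dx": 0,"dy": 0,"dz": 0,"rx": 0,"ry": 0,"rz": 0},
  {"fingers": 0,"dx": 0,"dy": 0,"dz": 0,"rx": 0,"ry": 0,"rz": 0},
  {"fingers": 0,"dx": 0,"dy": 0,"dz": 0,"rx": 0,"ry": 0,"rz": 0},
])

```text
time: 4.25
ee_pos: [0.4735, -0.0894, 0.0267]
tcp_rot: [-180.0, 0.1, 179.0]
force: [-0.8, 1.5, 6.7]
finger_gap: 0.193
```

>>> step_arm([
  {"fingers": 0,"dx": 0,"dy": 0,"dz": -4,"rx": 0,"ry": 0,"rz": 0},
  {"fingers": 0,"dx": 0,"dy": 0,"dz": -6,"rx": 0,"ry": 0,"rz": 0},
  {"fingers": 0,"dx": 0,"dy": 0,"dz": -6,"rx": 0,"ry": 0,"rz": 0},
  {"fingers": 0,"dx": 0,"dy": 1,"dz": -6,"rx": 0,"ry": 0,"rz": -0.141},
  {"fingers": 0,"dx": 0,"dy": 3,"dz": -5,"rx": 0,"ry": 0,"rz": 0},
])

```text
time: 4.88
ee_pos: [0.4692, -0.0499, 0.2988]
tcp_rot: [-179.9, 0.2, -172.9]
force: [1.3, -0.6, -1.8]
finger_gap: 0.189
```

>>> step_arm([
  {"fingers": 0,"dx": 0,"dy": 0,"dz": 0,"rx": 0,"ry": 0,"rz": 0},
  {"fingers": 0,"dx": 0,"dy": 0,"dz": 0,"rx": 0,"ry": 0,"rz": 0},
  {"fingers": 0,"dx": 0,"dy": 0,"dz": 0,"rx": 0,"ry": 0,"rz": 0},
])

```text
time: 5.25
ee_pos: [0.4681, -0.0498, 0.294]
tcp_rot: [180.0, -0.1, -172.9]
force: [-0.0, 0.2, -1.3]
finger_gap: 0.191
```

```bash
python3 -c "
from h import *
snap('wrist','w3')"
```

>>> step_arm([
  {"fingers": 0,"dx": 0,"dy": 5,"dz": 0,"rx": 0,"ry": 0,"rz": 0},
  {"fingers": 0,"dx": 0,"dy": 5,"dz": 0,"rx": 0,"ry": 0,"rz": 0},
  {"fingers": 0,"dx": 0,"dy": 2,"dz": 4,"rx": 0,"ry": 0,"rz": 0},
  {"fingers": 0,"dx": 0,"dy": 0,"dz": 0,"rx": 0,"ry": 0,"rz": 0},
  {"fingers": 0,"dx": 0,"dy": 0,"dz": 0,"rx": 0,"ry": 0,"rz": 0},
])

```text
time: 5.92
ee_pos: [0.4543, 0.0689, 0.2554]
tcp_rot: [-180.0, -0.1, -172.9]
force: [-0.5, 0.0, -2.1]
finger_gap: 0.186
```

```bash
python3 -c "
from h import *
snap('wrist','w4')
a=cv2.imread('pics/w3.png');b=cv2.imread('pics/w4.png')
for p in 'w3','w4': print(proj(p,[.6146,.011,.05]))
cv2.imwrite('pics/w34.png',cv2.resize(np.hstack([a[180:,120:440],b[180:,120:440]]),None,fx=1.25,fy=1.25))"
```

```text
[[315.44090523 309.32636594]]
[[213.27340001 326.3636983 ]]
```

View pics/w34.png

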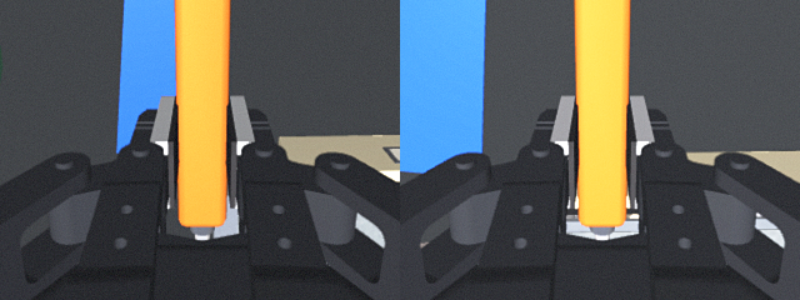

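>>> step_arm([
  {"fingers": 0,"dx": 0,"dy": -5.5,"dz": -1,"rx": 0,"ry": 0,"rz": 0},
  {"fingers": 0,"dx": 0,"dy": -5.5,"dz": -1,"rx": 0,"ry": 0,"rz": 0},
  {"fingers": 0,"dx": 0,"dy": -5.5,"dz": -1,"rx": 0,"ry": 0,"rz": 0},
  {"fingers": 0,"dx": 0,"dy": -5.5,"dz": 0,"rx": 0,"ry": 0,"rz": 0},
  {"fingers": 0,"dx": 0,"dy": 0,"dz": 0,"rx": 0,"ry": 0,"rz": 0},
])

```text
time: 6.6
ee_pos: [0.4819, -0.1533, 0.2866]
tcp_rot: [-179.9, 0.1, -173.2]
force: [-0.1, 0.3, -0.7]
finger_gap: 0.189
```

>>> step_arm([
  {"fingers": 0,"dx": 0,"dy": 0,"dz": 0,"rx": 0,"ry": 0,"rz": 0},
  {"fingers": 0,"dx": 0,"dy": 0,"dz": 0,"rx": 0,"ry": 0,"rz": 0},
])

```text
time: 6.85
ee_pos: [0.4812, -0.1481, 0.2856]
tcp_rot: [180.0, 0.0, -172.9]
force: [-0.5, 0.8, -0.7]
finger_gap: 0.191
```

```bash
python3 -c "
from h import *
snap('wrist','w5');snap('side','s5')"
```

>>> step_arm([
  {"fingers": 0,"dx": -2,"dy": 0,"dz": 4,"rx": 0,"ry": 0,"rz": 0},
  {"fingers": 0,"dx": -1,"dy": 0,"dz": 4,"rx": 0,"ry": 0,"rz": 0},
  {"fingers": 0,"dx": 0,"dy": 0,"dz": 0,"rx": 0,"ry": 0,"rz": 0},
  {"fingers": 0,"dx": 0,"dy": 0,"dz": 0,"rx": 0,"ry": 0,"rz": 0},
])

```text
time: 7.45
ee_pos: [0.5114, -0.1448, 0.2065]
tcp_rot: [-180.0, 0.0, -172.8]
force: [-0.1, 0.2, -0.9]
finger_gap: 0.189
```

```bash
python3 -c "
from h import *
snap('wrist','w6')
o=[]
for p in 'w5','w6':
    u,v=proj(p,[.6146,.011,.05])[0].round().astype(int); print(p,u,v); a=cv2.imread('pics/'+p+'.png'); u0=min(u-40,460);v0=min(v-40,320); print(u0,v0)
    o.append(cv2.resize(a[v0:v0+100,u0:u0+100],None,fx=4,fy=4,interpolation=cv2.INTER_CUBIC))
cv2.imwrite('pics/w56.png',np.hstack(o))"
```

```text
w5 397 312
357 272
w6 427 328
387 288
```

View pics/w56.png

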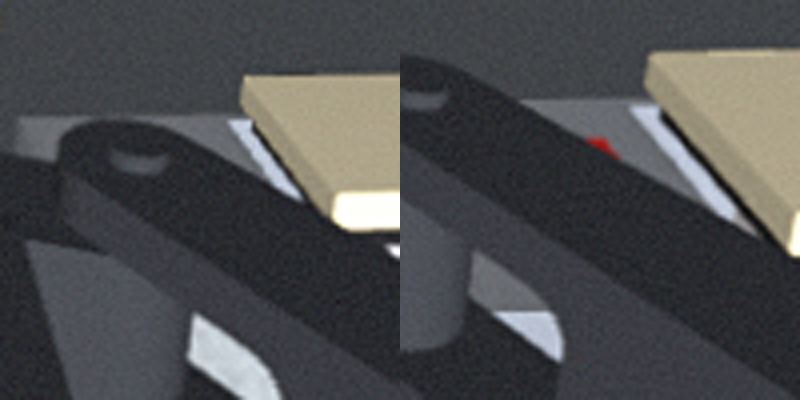

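```bash
python3 - <<'E'
from h import *
np.set_printoptions(precision=4,suppress=True)
a5=lambda x,y:('w5',(357+(x+.5)/4-.5,272+(y+.5)/4-.5)); a6=lambda x,y:('w6',(387+(x-400+.5)/4-.5,288+(y+.5)/4-.5))
print('cab FR bottom',onz(*a5(18,120),0))
print('drawer br',tri(a5(245,77),a6(652,54)), onz(*a5(245,77),.006),onz(*a6(652,54),.006))
print('drawer tr',tri(a5(335,192),a6(795,255)),onz(*a5(335,192),.078))
c1=lambda u,v:('top0',(145+(u+.5)/2.96-.5,85+(v+.5)/2.96-.5)); c2=lambda u,v:('side0',(195+(u+.5)/2.8-.5,95+(v+.5)/2.8-.5))
cen={}
for n in ['side0','top0','s5']:
    a=cv2.imread(f'pics/{n}.png').astype(float); w=np.clip(a[...,2]-1.0*np.maximum(a[...,1],a[...,0])-60,0,None)
    u,v=proj(n,[.6146,.011,.05])[0].astype(int); W=w[v-12:v+13,u-12:u+13]; yy,xx=np.mgrid[v-12:v+13,u-12:u+13]
    cen[n]=np.array([(W*xx).sum(),(W*yy).sum()])/W.sum(); print(n,cen[n],(W>0).sum())
# cabinet pose fit: x0,y0,yaw ; bush box centroid modelled by rasterised visible faces
def T(p,P):
    c,s=np.cos(p[2]),np.sin(p[2]); P=np.atleast_2d(P); return np.c_[p[0]+c*P[:,0]-s*P[:,1],p[1]+s*P[:,0]+c*P[:,1],P[:,2]]
def bushpoly(p,n):
    B=np.array([[x,y,z] for x in (-.012,0) for y in (-.193,-.167) for z in (.037,.063)])
    h=cv2.convexHull(proj(n,T(p,B)).astype(np.float32)); m=cv2.moments(h); return np.array([m['m10'],m['m01']])/m['m00']
cor=[('w5',a5(18,120)[1],(0,-.215,0)),('top0',c1(362,262)[1],(0,-.215,.085)),('top0',c1(32,305)[1],(0,.130,.085)),('top0',c1(332,37)[1],(.24,-.215,.085)),('side0',c2(245,233)[1],(0,-.215,.085)),('side0',c2(243,289)[1],(0,-.215,0)),('side0',c2(367,128)[1],(.24,-.215,.085))]
def res(p):
    r=[]
    for n,uv,P in cor: r+=list(proj(n,T(p,P))[0]-uv)
    for n in ['side0','top0']: r+=list(2*(bushpoly(p,n)-cen[n]))
    return np.array(r)
s=least_squares(res,[.604,.191,.124],loss='soft_l1'); print(s.x,np.degrees(s.x[2])); print(s.fun.reshape(-1,2)); print('mouth',T(s.x,[-.012,-.18,.05]))
for n in ['side0','top0']: # bush only
    print(n,'bush center at z.05',onz(n,cen[n],.05))
print('bush tri',tri(('side0',cen['side0']),('top0',cen['top0'])), 'model box centre',T(s.x,[-.006,-.18,.05]))
E
```

```text
cab FR bottom [ 0.6336 -0.0186  0.    ]
drawer br (array([0.6045, 0.0517, 0.0076]), [np.float64(0.07910937727385851), np.float64(0.07910937727381091)]) [0.6052 0.0525 0.006 ] [0.6054 0.0527 0.006 ]
drawer tr (array([0.5888, 0.0283, 0.1099]), [np.float64(4.141757525331933), np.float64(4.141757525331942)]) [0.6032 0.0497 0.078 ]
side0 [271.9816 182.1738] 69
top0 [256.1975 177.2263] 52
s5 [268.7115 186.3385] 162
[0.6062 0.1934 0.1319] 7.5564432321566795
[[-0.9245  0.442 ]
 [-0.4404 -0.9148]
 [-0.5343 -0.3306]
 [-0.3274 -0.5612]
 [-0.3978  1.2988]
 [-0.2627  0.233 ]
 [ 0.3215  0.1499]
 [-0.6777  2.0041]
 [-0.111   0.4426]]
mouth [[0.6179 0.0134 0.05  ]]
side0 bush center at z.05 [0.6278 0.0168 0.05  ]
top0 bush center at z.05 [0.6247 0.0142 0.05  ]
bush tri (array([0.6243, 0.0136, 0.0547]), [np.float64(0.3912775538791782), np.float64(0.39127755387922636)]) model box centre [[0.6239 0.0142 0.05  ]]
```

```bash
python3 - <<'E'
from h import *
np.set_printoptions(precision=4,suppress=True)
for n,c0,c1 in [('w4',325,420),('w3',350,520),('w1',340,500),('w6',455,520),('w5',425,520)]:
    g=cv2.GaussianBlur(cv2.imread(f'pics/{n}.png'),(5,5),0).astype(float); pts=[]
    d=np.diff(g[:,:,2]-g[:,:,0],axis=0)
    for c in range(c0,c1,4):
        col=d[230:340,c]; i=col.argmax(); 
        if col[i]<4 or i in(0,len(col)-1): continue
        o=.5*(col[i-1]-col[i+1])/(col[i-1]-2*col[i]+col[i+1]); pts.append(onz(n,(c,230+i+o+.5),.006)[:2])
    pts=np.array(pts); 
    if len(pts)<5: print(n,len(pts)); continue
    f=np.polyfit(pts[:,1],pts[:,0],1)
    for _ in range(3): r=pts[:,0]-np.polyval(f,pts[:,1]); k=abs(r)<.002; f=np.polyfit(pts[k,1],pts[k,0],1)
    print(n,k.sum(),'yaw',-np.degrees(np.arctan(f[0])),'x at y=.1',np.polyval(f,.1),pts[k,1].min(),pts[k,1].max(),'rms',r[k].std())
E
```

```text
w4 17 yaw 8.091122357377701 x at y=.1 0.5982337397136089 0.1707028991890057 0.2555633505410915 rms 0.000420520698893777
w3 39 yaw 7.863320744451402 x at y=.1 0.5980147356158929 0.061322489580073955 0.275398408087428 rms 0.00024097801068232255
w1 23 yaw 7.896692467512493 x at y=.1 0.598169710925402 0.06638753875415708 0.22525415713273703 rms 0.00017932720859526534
w6 17 yaw 7.578460931114343 x at y=.1 0.5980849650998695 0.058432404566501034 0.12958706543504506 rms 0.0001637088774960081
w5 24 yaw 8.07873278624601 x at y=.1 0.5981899987948011 0.0620018617062052 0.1873119880011827 rms 0.0002210332562667336
```

>>> step_arm([
  {"fingers": 0,"dx": 2.5,"dy": 0,"dz": 0,"rx": 0,"ry": 0,"rz": -0.012},
  {"fingers": 0,"dx": 2.5,"dy": 4,"dz": 0,"rx": 0,"ry": 0,"rz": 0},
  {"fingers": 0,"dx": 0,"dy": 5.2,"dz": 2.2,"rx": 0,"ry": 0,"rz": 0},
  {"fingers": 0,"dx": 0,"dy": 5.2,"dz": 2,"rx": 0,"ry": 0,"rz": 0},
  {"fingers": 0,"dx": 0,"dy": 0,"dz": 4,"rx": 0,"ry": 0,"rz": 0},
])

```text
time: 8.12
ee_pos: [0.4437, -0.0063, 0.1255]
tcp_rot: [-180.0, 0.4, -172.0]
force: [0.6, -0.3, -0.9]
finger_gap: 0.192
```

>>> step_arm([
  {"fingers": 0,"dx": 0,"dy": 0,"dz": 4,"rx": 0,"ry": 0,"rz": 0},
  {"fingers": 0,"dx": 0,"dy": 0,"dz": 2,"rx": 0,"ry": 0,"rz": 0},
  {"fingers": 0,"dx": 0,"dy": 0,"dz": 0,"rx": 0,"ry": 0,"rz": 0},
  {"fingers": 0,"dx": 0,"dy": 0,"dz": 0,"rx": 0,"ry": 0,"rz": 0},
  {"fingers": 0,"dx": 0,"dy": 0,"dz": 0,"rx": 0,"ry": 0,"rz": 0},
])

```text
time: 8.75
ee_pos: [0.4431, -0.009, 0.0647]
tcp_rot: [-180.0, 0.2, -172.2]
force: [0.1, -0.5, -1.5]
finger_gap: 0.192
```

```bash
python3 -c "
from h import *
o=get_obs(); print(o['ee_pos'],o['tcp_rot'],o['force'])
o=[]
for n in 'side','top':
    snap(n,n+'7'); u,v=proj(n+'7',[.56,.005,.05])[0].round().astype(int); print(n,u-50,v-50); a=cv2.imread('pics/'+n+'7.png')
    o.append(cv2.resize(a[v-50:v+50,u-50:u+50],None,fx=4,fy=4,interpolation=cv2.INTER_CUBIC))
cv2.imwrite('pics/c7.png',np.hstack(o))"
```

```text
[ 0.44306622 -0.00899253  0.06466397] [-1.79975267e+02  1.51111905e-01 -1.72206975e+02] [ 0.06946592 -0.45658796 -1.52844598]
side 209 145
top 209 148
```

View pics/c7.png

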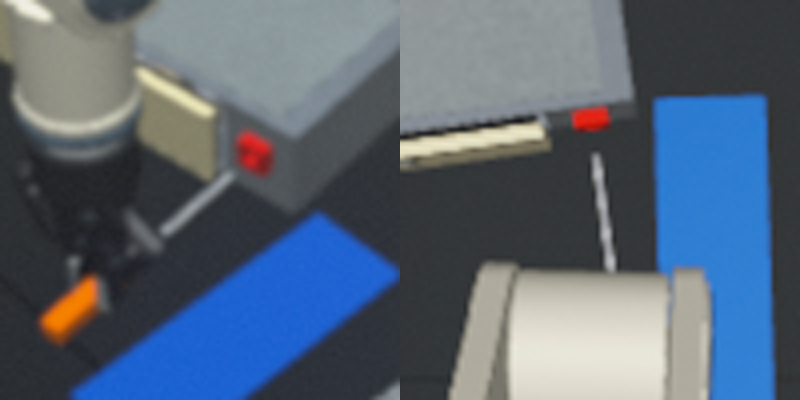

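The rod points at the bush in both views: the side view has the tip at (232,176) with the bush at (255,155), and the top view has the tip at (597,155) with the bush at (591,120). I'll zoom in to check sub-pixel alignment.

```bash
python3 -c "
from h import *
a=cv2.imread('pics/side7.png')[172:206,245:285]; b=cv2.imread('pics/top7.png')[170:204,236:276]
f=lambda a:cv2.resize(a,None,fx=10,fy=10,interpolation=cv2.INTER_CUBIC)
cv2.imwrite('pics/c8.png',np.hstack([f(a),f(b)]))
M=[.6172,.0151,.05]; O=get_obs(); ex=np.array([.9906,.1369,0])
for n,u0,v0,s in (('side7',245,172,0),('top7',236,170,400)):
  q=lambda P:((proj(n,P)[0]-[u0,v0]+.5)*10+[s,0]).round()
  print(n,'mouth',q(M),'tip',q(O['ee_pos']+.152*ex-[0,0,.014]))"
```

```text
side7 mouth [254. 126.] tip [205. 168.]
top7 mouth [604. 101.] tip [614. 176.]
```

View pics/c8.png

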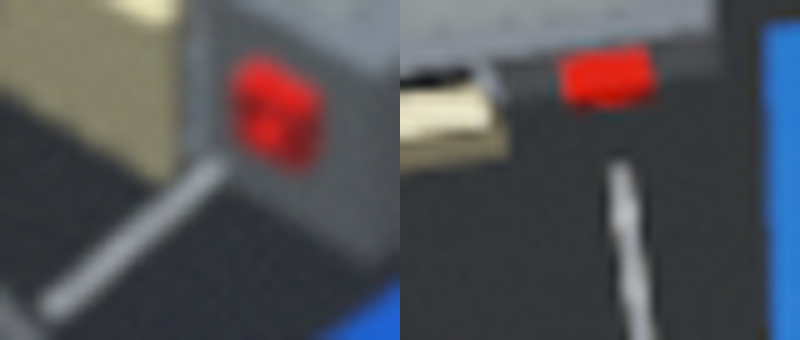

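The tip-to-hole offset is (43,-38) observed against (49,-42) predicted in the side view, and (-11,-65) against (-10,-75) in the top view. The pin is aligned and about 22 mm from the mouth, so I'll insert it in stages.

>>> step_arm([
  {"fingers": 0,"dx": -1.5,"dy": 0,"dz": 0,"rx": 0,"ry": 0,"rz": 0},
  {"fingers": 0,"dx": -1,"dy": 0,"dz": 0,"rx": 0,"ry": 0,"rz": 0},
  {"fingers": 0,"dx": -0.6,"dy": 0,"dz": 0,"rx": 0,"ry": 0,"rz": 0},
  {"fingers": 0,"dx": 0,"dy": 0,"dz": 0,"rx": 0,"ry": 0,"rz": 0},
  {"fingers": 0,"dx": 0,"dy": 0,"dz": 0,"rx": 0,"ry": 0,"rz": 0},
])

```text
time: 9.48
ee_pos: [0.4722, -0.0047, 0.0631]
tcp_rot: [180.0, -0.1, -172.2]
force: [-0.9, 0.6, -0.2]
finger_gap: 0.194
```

>>> step_arm([
  {"fingers": 0,"dx": -0.5,"dy": 0,"dz": 0,"rx": 0,"ry": 0,"rz": 0},
  {"fingers": 0,"dx": -0.5,"dy": 0,"dz": 0,"rx": 0,"ry": 0,"rz": 0},
  {"fingers": 0,"dx": 0,"dy": 0,"dz": 0,"rx": 0,"ry": 0,"rz": 0},
  {"fingers": 0,"dx": 0,"dy": 0,"dz": 0,"rx": 0,"ry": 0,"rz": 0},
])

```text
time: 9.98
ee_pos: [0.4825, -0.0033, 0.0633]
tcp_rot: [180.0, -0.0, -172.2]
force: [-0.6, 0.0, -1.5]
finger_gap: 0.19
```

>>> step_arm([
  {"fingers": 0,"dx": -1,"dy": 0,"dz": 0,"rx": 0,"ry": 0,"rz": 0},
  {"fingers": 0,"dx": -1,"dy": 0,"dz": 0,"rx": 0,"ry": 0,"rz": 0},
  {"fingers": 0,"dx": -0.8,"dy": 0,"dz": 0,"rx": 0,"ry": 0,"rz": 0},
  {"fingers": 0,"dx": 0,"dy": 0,"dz": 0,"rx": 0,"ry": 0,"rz": 0},
  {"fingers": 0,"dx": 0,"dy": 0,"dz": 0,"rx": 0,"ry": 0,"rz": 0},
])

```text
time: 10.6
ee_pos: [0.51, 0.0005, 0.0631]
tcp_rot: [180.0, -0.0, -172.2]
force: [-0.0, -0.2, -1.6]
finger_gap: 0.191
```

>>> step_arm([
  {"fingers": 0,"dx": -0.4,"dy": 0,"dz": 0,"rx": 0,"ry": 0,"rz": 0},
  {"fingers": 0,"dx": -0.3,"dy": 0,"dz": 0,"rx": 0,"ry": 0,"rz": 0},
  {"fingers": 0,"dx": 0,"dy": 0,"dz": 0,"rx": 0,"ry": 0,"rz": 0},
  {"fingers": 0,"dx": 0,"dy": 0,"dz": 0,"rx": 0,"ry": 0,"rz": 0},
])

```text
time: 11.1
ee_pos: [0.5172, 0.0014, 0.0633]
tcp_rot: [-180.0, -0.0, -172.2]
force: [-0.4, -0.1, -0.7]
finger_gap: 0.187
```

>>> step_arm([
  {"fingers": 0,"dx": -0.3,"dy": 0,"dz": 0,"rx": 0,"ry": 0,"rz": 0},
  {"fingers": 0,"dx": 0,"dy": 0,"dz": 0,"rx": 0,"ry": 0,"rz": 0},
  {"fingers": 0,"dx": 0,"dy": 0,"dz": 0,"rx": 0,"ry": 0,"rz": 0},
])

```text
time: 11.48
ee_pos: [0.5198, 0.0017, 0.0631]
tcp_rot: [180.0, -0.1, -172.2]
force: [-3.4, -1.9, -1.0]
finger_gap: 0.19
```

>>> step_arm([
  {"fingers": 0,"dx": -0.4,"dy": 0,"dz": 0,"rx": 0,"ry": 0,"rz": 0},
  {"fingers": 0,"dx": -0.3,"dy": 0,"dz": 0,"rx": 0,"ry": 0,"rz": 0},
  {"fingers": 0,"dx": 0,"dy": 0,"dz": 0,"rx": 0,"ry": 0,"rz": 0},
  {"fingers": 0,"dx": 0,"dy": 0,"dz": 0,"rx": 0,"ry": 0,"rz": 0},
])

```text
time: 11.98
ee_pos: [0.5271, 0.0028, 0.0632]
tcp_rot: [180.0, -0.0, -172.2]
force: [-3.4, -3.1, -1.1]
finger_gap: 0.192
```

>>> step_arm([
  {"fingers": 0,"dx": -0.2,"dy": 0,"dz": 0,"rx": 0,"ry": 0,"rz": 0},
  {"fingers": 0,"dx": 0,"dy": 0,"dz": 0,"rx": 0,"ry": 0,"rz": 0},
  {"fingers": 0,"dx": 0,"dy": 0,"dz": 0,"rx": 0,"ry": 0,"rz": 0},
  {"fingers": 0,"dx": 0,"dy": 0,"dz": 0,"rx": 0,"ry": 0,"rz": 0},
])

```text
time: 12.48
ee_pos: [0.5291, 0.003, 0.0633]
tcp_rot: [-180.0, -0.0, -172.2]
force: [-2.9, -3.3, -0.7]
finger_gap: 0.189
```

```bash
cat >> h.py <<'E'
def drawer_moved(fn):
    a=cv2.imread('pics/side0.png').astype(float); b=cv2.imread('pics/%s.png'%fn).astype(float)
    u,v=proj(fn,[.56,.2,.06])[0].astype(int); return abs(a-b)[v-8:v+9,u-8:u+9].mean()
E
python3 -c "
from h import *
snap('side','s9'); print(drawer_moved('s9'),get_obs()['force'])"
```

```text
102.85467128027682 [-2.19489818 -4.32094572 -1.28038829]
```

```bash
python3 -c "
from h import *
snap('top','t9')
a=cv2.imread('pics/s9.png')[95:305,180:400]; b=cv2.imread('pics/t9.png')[80:290,140:320]
cv2.imwrite('pics/c9.png',cv2.resize(np.hstack([a,b]),None,fx=2,fy=2,interpolation=cv2.INTER_CUBIC))"
```

```text
(no output)
```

View pics/c9.png

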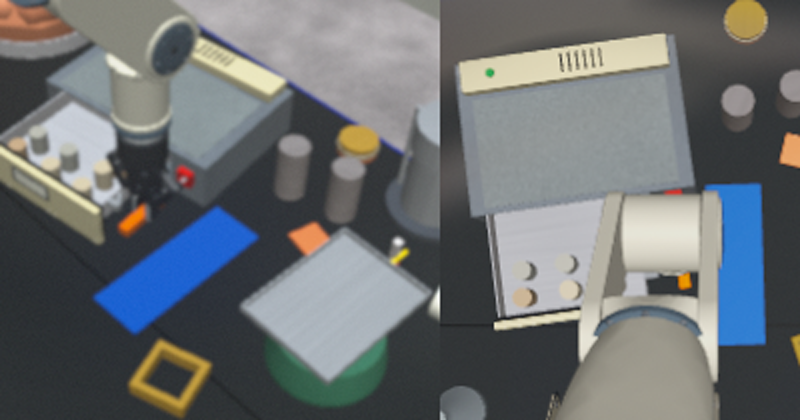

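The drawer is out and six or more plugs show; the pin's handle is at (130,220). I'll withdraw the pin and lay it back on the mat.

>>> step_arm([
  {"fingers": 0,"dx": 1.5,"dy": 0,"dz": 0,"rx": 0,"ry": 0,"rz": 0},
  {"fingers": 0,"dx": 2,"dy": 0,"dz": 0,"rx": 0,"ry": 0,"rz": 0},
  {"fingers": 0,"dx": 2,"dy": 0,"dz": 0,"rx": 0,"ry": 0,"rz": 0},
  {"fingers": 0,"dx": 2,"dy": 0,"dz": 0,"rx": 0,"ry": 0,"rz": 0},
  {"fingers": 0,"dx": 2,"dy": 0,"dz": 0,"rx": 0,"ry": 0,"rz": 0},
])

```text
time: 13.2
ee_pos: [0.4344, -0.0097, 0.0636]
tcp_rot: [-180.0, 0.1, -172.2]
force: [0.4, -0.3, -1.0]
finger_gap: 0.187
```

>>> step_arm([
  {"fingers": 0,"dx": 0,"dy": 0,"dz": -3,"rx": 0,"ry": 0,"rz": 0},
  {"fingers": 0,"dx": 0,"dy": -4.3,"dz": -2,"rx": 0,"ry": 0,"rz": 0},
  {"fingers": 0,"dx": -2.5,"dy": -4,"dz": 0,"rx": 0,"ry": 0,"rz": 0},
  {"fingers": 0,"dx": 0,"dy": 0,"dz": 0,"rx": 0,"ry": 0,"rz": 0.155},
  {"fingers": 0,"dx": 0,"dy": 0,"dz": 4,"rx": 0,"ry": 0,"rz": 0},
])

```text
time: 13.82
ee_pos: [0.4739, -0.0895, 0.0753]
tcp_rot: [-179.9, 0.5, 178.8]
force: [-0.0, -0.7, -2.1]
finger_gap: 0.187
```

>>> step_arm([
  {"fingers": 0,"dx": 0,"dy": 0,"dz": 3,"rx": 0,"ry": 0,"rz": 0},
  {"fingers": 0,"dx": 0,"dy": 0,"dz": 0,"rx": 0,"ry": 0,"rz": 0},
  {"fingers": 0,"dx": 0,"dy": 0,"dz": 0,"rx": 0,"ry": 0,"rz": 0},
])

```text
time: 14.2
ee_pos: [0.4716, -0.0886, 0.0442]
tcp_rot: [-180.0, 0.1, 178.9]
force: [0.6, -0.4, -1.0]
finger_gap: 0.189
```

>>> step_arm([
  {"fingers": 0,"dx": 0,"dy": 0,"dz": 1,"rx": 0,"ry": 0,"rz": 0},
  {"fingers": 0,"dx": 0,"dy": 0,"dz": 0.5,"rx": 0,"ry": 0,"rz": 0},
  {"fingers": 0,"dx": 0,"dy": 0,"dz": 0.15,"rx": 0,"ry": 0,"rz": 0},
  {"fingers": 0,"dx": 0,"dy": 0,"dz": 0,"rx": 0,"ry": 0,"rz": 0},
  {"fingers": 0,"dx": 0,"dy": 0,"dz": 0,"rx": 0,"ry": 0,"rz": 0},
])

```text
time: 14.82
ee_pos: [0.4712, -0.0887, 0.0268]
tcp_rot: [-180.0, 0.0, 178.9]
force: [-0.3, -0.4, -1.5]
finger_gap: 0.189
```

>>> step_arm([
  {"fingers": 0.4,"dx": 0,"dy": 0,"dz": 0,"rx": 0,"ry": 0,"rz": 0},
  {"fingers": 0.5,"dx": 0,"dy": 0,"dz": 0,"rx": 0,"ry": 0,"rz": 0},
  {"fingers": 0.5,"dx": 0,"dy": 0,"dz": 0,"rx": 0,"ry": 0,"rz": 0},
  {"fingers": 0.5,"dx": 0,"dy": 0,"dz": -4,"rx": 0,"ry": 0,"rz": 0},
  {"fingers": 0.5,"dx": 0,"dy": 0,"dz": -5,"rx": 0,"ry": 0,"rz": 0},
])

```text
time: 15.45
ee_pos: [0.4702, -0.0885, 0.117]
tcp_rot: [180.0, -0.2, 178.9]
force: [1.1, -0.2, 0.0]
finger_gap: 0.497
```

>>> step_arm([
  {"fingers": 0.6,"dx": 2,"dy": 0,"dz": -5,"rx": 0,"ry": 0,"rz": 0},
  {"fingers": 0.6,"dx": 3,"dy": 3,"dz": -5,"rx": 0,"ry": 0,"rz": -0.15},
  {"fingers": 0.6,"dx": 0,"dy": 5,"dz": -5,"rx": 0,"ry": 0,"rz": 0},
  {"fingers": 0.6,"dx": 0,"dy": 5,"dz": -5,"rx": 0,"ry": 0,"rz": 0},
  {"fingers": 0.6,"dx": 0,"dy": 5,"dz": 0,"rx": 0,"ry": 0,"rz": 0},
])

```text
time: 16.08
ee_pos: [0.4064, 0.0795, 0.3065]
tcp_rot: [180.0, 0.4, -172.5]
force: [1.3, 1.2, -0.0]
finger_gap: 0.6
```

>>> step_arm([
  {"fingers": 0.6,"dx": 0,"dy": 3,"dz": 0,"rx": 0,"ry": 0,"rz": 0},
  {"fingers": 0.6,"dx": 0,"dy": 0,"dz": 0,"rx": 0,"ry": 0,"rz": 0},
  {"fingers": 0.6,"dx": 0,"dy": 0,"dz": 0,"rx": 0,"ry": 0,"rz": 0},
])

```text
time: 16.45
ee_pos: [0.4009, 0.1075, 0.3027]
tcp_rot: [-180.0, -0.0, -172.4]
force: [-0.6, 0.5, -0.0]
finger_gap: 0.603
```

```bash
python3 -c "
from h import *
snap('wrist','w10')
snap('side','s10');snap('top','t10')"
```

```text
(no output)
```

View pics/w10.png

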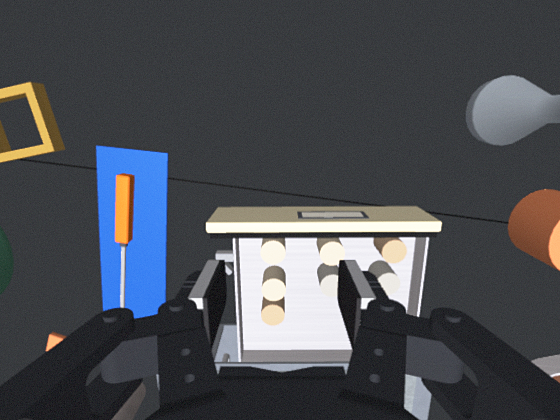

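```bash
python3 -c "
from h import *
a=cv2.imread('pics/w10.png')[200:360,200:450]; b=cv2.imread('pics/t10.png')[165:265,150:300]
a=cv2.resize(a,(800,512),interpolation=cv2.INTER_CUBIC)
b=cv2.resize(b,None,fx=2.6,fy=2.6,interpolation=cv2.INTER_CUBIC)
c=np.zeros((600,800,3),np.uint8); c[:512]=a; cv2.imwrite('pics/c10.png',c[:512]); cv2.imwrite('pics/c10b.png',b)
bg=cv2.imread('pics/w10.png'); 
for x0,y0 in [(-.07,.09)]: pass
"
```

```text
(no output)
```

View pics/c10.png

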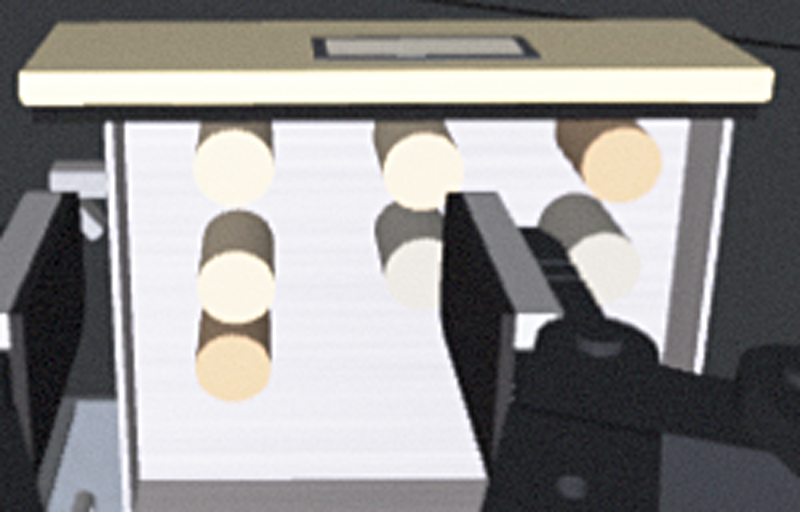

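```bash
python3 - <<'E'
from h import *
np.set_printoptions(precision=4,suppress=True)
f=lambda x,y:('w10',(200+(x+.5)/3.2-.5,200+(y+.5)/3.2-.5))
O=np.array([.6045,.195]); ex=np.array([.9906,.1369]); ey=np.array([-.1369,.9906])
for k,p in dict(A=(234,165),B=(423,170),C=(621,163),D=(236,287),E=(424,272),F=(601,268),G=(233,367)).items():
    P=onz(*f(*p),.058); d=P[:2]-O; print(k,P,'cab',d@ex,d@ey, 'top px',proj('t10',P)[0],proj('s10',P)[0])
P=onz(*f(20,101),.078); print('front plate top R corner',P,(P[:2]-O)@ex,(P[:2]-O)@ey)
P=onz(*f(773,101),.078); print('L corner',P,(P[:2]-O)@ex,(P[:2]-O)@ey)
E
```

```text
A [0.478  0.1073 0.058 ] cab -0.1372913745991578 -0.0695775752338642 top px [225.8399 223.8679] [216.5512 188.5577]
B [0.4708 0.1767 0.058 ] cab -0.13491467497825496 0.0002063904254922673 top px [203.4857 226.2131] [201.1115 178.1556]
C [0.4586 0.249  0.058 ] cab -0.1371802402614128 0.07344339627127053 top px [180.2875 230.1836] [184.605  168.5359]
D [0.5274 0.1142 0.058 ] cab -0.08738493471907562 -0.06945651552924087 top px [223.7392 207.959 ] [227.5308 179.7245]
E [0.5118 0.1843 0.058 ] cab -0.09328130901654362 0.0021095055852128728 top px [201.2161 213.0205] [209.9247 170.8471]
F [0.5015 0.251  0.058 ] cab -0.09440362173307494 0.06957159008558678 top px [179.8623 216.3744] [194.9608 162.1002]
G [0.5621 0.1174 0.058 ] cab -0.052644518072252705 -0.0710629353992802 top px [222.827  196.8661] [235.3277 174.0055]
front plate top R corner [0.4564 0.0311 0.078 ] -0.1691017192288983 -0.14211710339089367
L corner [0.4224 0.2881 0.078 ] -0.16762379880168046 0.1171311224906284
```

View pics/c10b.png

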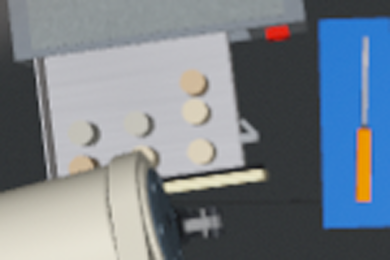

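>>> step_arm([
  {"fingers": 0.6,"dx": -5.4,"dy": -0.4,"dz": 0,"rx": 0,"ry": 0,"rz": 0},
  {"fingers": 0.6,"dx": -5.4,"dy": -0.4,"dz": 0,"rx": 0,"ry": 0,"rz": 0},
  {"fingers": 0.6,"dx": -5.3,"dy": -0.4,"dz": 0,"rx": 0,"ry": 0,"rz": 0},
  {"fingers": 0.6,"dx": 0,"dy": 0,"dz": 5,"rx": 0,"ry": 0,"rz": 0},
  {"fingers": 0.6,"dx": 0,"dy": 0,"dz": 6,"rx": 0,"ry": 0,"rz": 0},
])

```text
time: 17.23
ee_pos: [0.5638, 0.116, 0.1921]
tcp_rot: [180.0, 0.1, -172.6]
force: [-0.8, 0.1, -0.9]
finger_gap: 0.605
```

>>> step_arm([
  {"fingers": 0.6,"dx": 0,"dy": 0,"dz": 3,"rx": 0,"ry": 0,"rz": 0},
  {"fingers": 0.6,"dx": 0,"dy": 0,"dz": 0,"rx": 0,"ry": 0,"rz": 0},
  {"fingers": 0.6,"dx": 0,"dy": 0,"dz": 0,"rx": 0,"ry": 0,"rz": 0},
])

```text
time: 17.6
ee_pos: [0.5632, 0.1166, 0.1641]
tcp_rot: [180.0, 0.1, -172.5]
force: [0.2, 0.6, 0.4]
finger_gap: 0.603
```

```bash
python3 -c "
from h import *
o=get_obs(); print(o['ee_pos'],o['tcp_rot'],o['joint_pos']); snap('wrist','w11')
for k,p in dict(A=(.478,.1073),B=(.4708,.1767),D=(.5274,.1142),G=(.5621,.1174)).items(): print(k,proj('w11',[*p,.058])[0])"
```

```text
[0.56320877 0.11661033 0.16414947] [ 1.79994172e+02  9.55116509e-02 -1.72525674e+02] [ 1.15487207e+01  2.13407230e+01  1.04257437e+02 -1.19810720e-03
  5.43061556e+01 -8.59249122e+01]
A [284.16199174  97.24859393]
B [390.80902407 100.6448065 ]
D [284.62315907 173.54967794]
G [282.63628194 221.92687384]
```

>>> step_arm([
  {"fingers": 0.6,"dx": 0,"dy": 0,"dz": 5,"rx": 0,"ry": 0,"rz": 0},
  {"fingers": 0.6,"dx": 0,"dy": 0,"dz": 4.9,"rx": 0,"ry": 0,"rz": 0},
  {"fingers": 0.6,"dx": 0,"dy": 0,"dz": 2,"rx": 0,"ry": 0,"rz": 0},
  {"fingers": 0.6,"dx": 0,"dy": 0,"dz": 0,"rx": 0,"ry": 0,"rz": 0},
  {"fingers": 0.1,"dx": 0,"dy": 0,"dz": 0,"rx": 0,"ry": 0,"rz": 0},
])

```text
time: 18.27
ee_pos: [0.5637, 0.1172, 0.0457]
tcp_rot: [180.0, 0.2, -172.5]
force: [-0.0, -0.2, -0.1]
finger_gap: 0.401
```

>>> step_arm([
  {"fingers": 0.1,"dx": 0,"dy": 0,"dz": 0,"rx": 0,"ry": 0,"rz": 0},
  {"fingers": 0.1,"dx": 0,"dy": 0,"dz": 0,"rx": 0,"ry": 0,"rz": 0},
  {"fingers": 0.1,"dx": 0,"dy": 0,"dz": 0,"rx": 0,"ry": 0,"rz": 0},
  {"fingers": 0.1,"dx": 0,"dy": 0,"dz": -2,"rx": 0,"ry": 0,"rz": 0},
  {"fingers": 0.1,"dx": 0,"dy": 0,"dz": -4,"rx": 0,"ry": 0,"rz": 0},
])

```text
time: 18.9
ee_pos: [0.5615, 0.1168, 0.1044]
tcp_rot: [-180.0, -0.1, -172.5]
force: [0.5, 1.2, -1.0]
finger_gap: 0.335
```

>>> step_arm([
  {"fingers": 0.1,"dx": 0,"dy": 0,"dz": -5,"rx": 0,"ry": 0,"rz": 0},
  {"fingers": 0.1,"dx": 0,"dy": 0,"dz": -5,"rx": 0,"ry": 0,"rz": 0},
  {"fingers": 0.1,"dx": 0,"dy": 0,"dz": 0,"rx": 0,"ry": 0,"rz": 0},
])

```text
time: 19.27
ee_pos: [0.565, 0.1175, 0.2093]
tcp_rot: [180.0, 0.5, -172.5]
force: [0.9, -0.7, -1.4]
finger_gap: 0.338
```

>>> step_arm([
  {"fingers": 0.1,"dx": 0.2,"dy": -5.4,"dz": 0,"rx": 0,"ry": 0,"rz": 0},
  {"fingers": 0.1,"dx": 0.3,"dy": -5.4,"dz": 0,"rx": 0,"ry": 0,"rz": 0},
  {"fingers": 0.1,"dx": 0.2,"dy": -5.4,"dz": 0,"rx": 0,"ry": 0,"rz": 0},
  {"fingers": 0.1,"dx": 0.3,"dy": -5.4,"dz": 0,"rx": 0,"ry": 0,"rz": 0},
  {"fingers": 0.1,"dx": 0.3,"dy": -5.4,"dz": 0,"rx": 0,"ry": 0,"rz": 0},
])

```text
time: 19.9
ee_pos: [0.5842, -0.1541, 0.2035]
tcp_rot: [180.0, -0.0, -172.5]
force: [1.1, 0.8, -0.9]
finger_gap: 0.335
```

>>> step_arm([
  {"fingers": 0.1,"dx": 0.3,"dy": -5.4,"dz": 0,"rx": 0,"ry": 0,"rz": 0},
  {"fingers": 0.1,"dx": 0.3,"dy": -5.4,"dz": 0,"rx": 0,"ry": 0,"rz": 0},
  {"fingers": 0.1,"dx": 0.2,"dy": -4.7,"dz": 0,"rx": 0,"ry": 0,"rz": 0},
  {"fingers": 0.1,"dx": 0,"dy": 0,"dz": 0,"rx": 0,"ry": 0,"rz": 0},
  {"fingers": 0.1,"dx": 0,"dy": 0,"dz": 0,"rx": 0,"ry": 0,"rz": 0},
])

```text
time: 20.52
ee_pos: [0.5963, -0.3066, 0.2031]
tcp_rot: [179.9, -0.1, -172.5]
force: [-0.5, 1.6, -0.8]
finger_gap: 0.334
```

>>> step_arm([
  {"fingers": 0.1,"dx": 0,"dy": 0,"dz": 3,"rx": 0,"ry": 0,"rz": 0},
  {"fingers": 0.1,"dx": 0,"dy": 0,"dz": 1.5,"rx": 0,"ry": 0,"rz": 0},
  {"fingers": 0.1,"dx": 0,"dy": 0,"dz": 0.6,"rx": 0,"ry": 0,"rz": 0},
  {"fingers": 0.1,"dx": 0,"dy": 0,"dz": 0.2,"rx": 0,"ry": 0,"rz": 0},
  {"fingers": 0.1,"dx": 0,"dy": 0,"dz": 0,"rx": 0,"ry": 0,"rz": 0},
])

```text
time: 21.15
ee_pos: [0.5973, -0.3072, 0.1515]
tcp_rot: [-180.0, 0.0, -172.5]
force: [-0.2, 0.1, -0.3]
finger_gap: 0.336
```

>>> step_arm([
  {"fingers": 0.4,"dx": 0,"dy": 0,"dz": 0,"rx": 0,"ry": 0,"rz": 0},
  {"fingers": 0.48,"dx": 0,"dy": 0,"dz": 0,"rx": 0,"ry": 0,"rz": 0},
  {"fingers": 0.48,"dx": 0,"dy": 0,"dz": 0,"rx": 0,"ry": 0,"rz": 0},
  {"fingers": 0.48,"dx": 0,"dy": 0,"dz": -3,"rx": 0,"ry": 0,"rz": 0},
  {"fingers": 0.48,"dx": 0,"dy": 0,"dz": -5,"rx": 0,"ry": 0,"rz": 0},
])

```text
time: 21.78
ee_pos: [0.5959, -0.3066, 0.2299]
tcp_rot: [179.9, -0.2, -172.5]
force: [1.1, -0.6, -0.2]
finger_gap: 0.481
```

>>> step_arm([
  {"fingers": 0.6,"dx": 0.1,"dy": 5.4,"dz": 0,"rx": 0,"ry": 0,"rz": 0},
  {"fingers": 0.6,"dx": 0.2,"dy": 5.4,"dz": 0,"rx": 0,"ry": 0,"rz": 0},
  {"fingers": 0.6,"dx": 0.2,"dy": 5.4,"dz": 0,"rx": 0,"ry": 0,"rz": 0},
  {"fingers": 0.6,"dx": 0.2,"dy": 5.4,"dz": 0,"rx": 0,"ry": 0,"rz": 0},
  {"fingers": 0.6,"dx": 0.2,"dy": 5.4,"dz": 0,"rx": 0,"ry": 0,"rz": 0},
])

```text
time: 22.4
ee_pos: [0.5523, -0.0391, 0.2311]
tcp_rot: [-180.0, 0.0, -172.5]
force: [0.6, 0.1, -0.4]
finger_gap: 0.603
```

>>> step_arm([
  {"fingers": 0.6,"dx": 0.2,"dy": 5.4,"dz": 0,"rx": 0,"ry": 0,"rz": 0},
  {"fingers": 0.6,"dx": 0.2,"dy": 5.4,"dz": 0,"rx": 0,"ry": 0,"rz": 0},
  {"fingers": 0.6,"dx": 0,"dy": 4.8,"dz": 0,"rx": 0,"ry": 0,"rz": 0},
  {"fingers": 0.6,"dx": 0,"dy": 0,"dz": 3,"rx": 0,"ry": 0,"rz": 0},
  {"fingers": 0.6,"dx": 0,"dy": 0,"dz": 3,"rx": 0,"ry": 0,"rz": 0},
])

```text
time: 23.02
ee_pos: [0.5286, 0.1144, 0.1707]
tcp_rot: [180.0, 0.1, -172.4]
force: [0.9, 0.8, -0.4]
finger_gap: 0.599
```

>>> step_arm([
  {"fingers": 0.6,"dx": 0,"dy": 0,"dz": 0,"rx": 0,"ry": 0,"rz": 0},
  {"fingers": 0.6,"dx": 0,"dy": 0,"dz": 0,"rx": 0,"ry": 0,"rz": 0},
])

```text
time: 23.28
ee_pos: [0.529, 0.1135, 0.1718]
tcp_rot: [180.0, 0.1, -172.5]
force: [0.5, -0.0, 1.0]
finger_gap: 0.601
```

```bash
cat >> h.py <<'E'
def ptr(fn):
    """yellow pointer centroid"""
    a=cv2.imread('pics/%s.png'%fn).astype(float); w=np.clip(np.minimum(a[...,2],a[...,1])-a[...,0]-70,0,None)
    u,v=proj(fn,[.679,-.3486,.115])[0].astype(int); r=14; W=w[v-r:v+r,u-r:u+r]; yy,xx=np.mgrid[v-r:v+r,u-r:u+r]
    return np.array([(W*xx).sum(),(W*yy).sum()])/W.sum(),W.sum()
E
python3 -c "
from h import *
o=get_obs(); print(o['ee_pos'])
snap('side','s12');snap('top','t12');snap('wrist','w12b')
for f in 'side0','top0','s12','t12': print(f,ptr(f))
a=cv2.imread('pics/s12.png')[180:290,285:405]; b=cv2.imread('pics/t12.png')[145:245,335:415]; c=cv2.imread('pics/w12b.png')
f=lambda a,s:cv2.resize(a,s,interpolation=cv2.INTER_CUBIC)
cv2.imwrite('pics/c12.png',np.vstack([np.hstack([f(a,(400,367)),f(b,(294,367))]),np.hstack([f(c[40:300,150:450],(265,230)),f(a[20:60,60:110],(288,230)),np.zeros((230,141,3),np.uint8)])]))
print(proj('s12',[.682,-.345,.105]),proj('s12',[.6725,-.3486,.1265]))
"
```

```text
[0.52895945 0.11346158 0.17181691]
side0 (array([379.95110316, 222.51460942]), np.float64(1677.0))
top0 (array([376.92404072, 157.18010963]), np.float64(1277.0))
s12 (array([379.36231884, 224.32065217]), np.float64(1656.0))
t12 (array([376.43871975, 157.92427791]), np.float64(1281.0))
[[377.50795023 227.05159857]] [[377.90020103 224.61104826]]
```

View pics/c12.png

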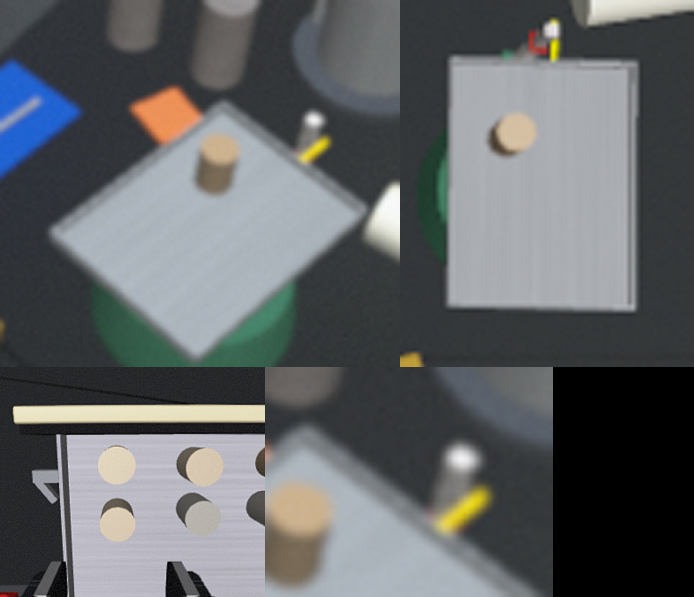

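>>> step_arm([
  {"fingers": 0.6,"dx": 0,"dy": 0,"dz": 5.5,"rx": 0,"ry": 0,"rz": 0},
  {"fingers": 0.6,"dx": 0,"dy": 0,"dz": 5,"rx": 0,"ry": 0,"rz": 0},
  {"fingers": 0.6,"dx": 0,"dy": 0,"dz": 2,"rx": 0,"ry": 0,"rz": 0},
  {"fingers": 0.6,"dx": 0,"dy": 0,"dz": 0.1,"rx": 0,"ry": 0,"rz": 0},
  {"fingers": 0.1,"dx": 0,"dy": 0,"dz": 0,"rx": 0,"ry": 0,"rz": 0},
])

```text
time: 24.05
ee_pos: [0.5294, 0.1136, 0.046]
tcp_rot: [180.0, 0.1, -172.5]
force: [0.5, -1.0, 0.6]
finger_gap: 0.401
```

>>> step_arm([
  {"fingers": 0.1,"dx": 0,"dy": 0,"dz": 0,"rx": 0,"ry": 0,"rz": 0},
  {"fingers": 0.1,"dx": 0,"dy": 0,"dz": 0,"rx": 0,"ry": 0,"rz": 0},
  {"fingers": 0.1,"dx": 0,"dy": 0,"dz": 0,"rx": 0,"ry": 0,"rz": 0},
  {"fingers": 0.1,"dx": 0,"dy": 0,"dz": -2,"rx": 0,"ry": 0,"rz": 0},
  {"fingers": 0.1,"dx": 0,"dy": 0,"dz": -5,"rx": 0,"ry": 0,"rz": 0},
])

```text
time: 24.68
ee_pos: [0.5269, 0.1132, 0.1145]
tcp_rot: [-180.0, -0.2, -172.5]
force: [0.6, 0.2, -0.5]
finger_gap: 0.333
```

>>> step_arm([
  {"fingers": 0.1,"dx": 0,"dy": 0,"dz": -5,"rx": 0,"ry": 0,"rz": 0},
  {"fingers": 0.1,"dx": 0,"dy": 0,"dz": -4,"rx": 0,"ry": 0,"rz": 0},
  {"fingers": 0.1,"dx": -0.1,"dy": -5.4,"dz": 0,"rx": 0,"ry": 0,"rz": 0},
  {"fingers": 0.1,"dx": -0.1,"dy": -5.4,"dz": 0,"rx": 0,"ry": 0,"rz": 0},
  {"fingers": 0.1,"dx": -0.1,"dy": -5.4,"dz": 0,"rx": 0,"ry": 0,"rz": 0},
])

```text
time: 25.3
ee_pos: [0.5528, -0.0482, 0.2059]
tcp_rot: [-180.0, 0.1, -172.4]
force: [0.2, 0.0, -0.2]
finger_gap: 0.334
```

>>> step_arm([
  {"fingers": 0.1,"dx": -0.1,"dy": -5.4,"dz": 0,"rx": 0,"ry": 0,"rz": 0},
  {"fingers": 0.1,"dx": -0.1,"dy": -5.4,"dz": 0,"rx": 0,"ry": 0,"rz": 0},
  {"fingers": 0.1,"dx": -0.1,"dy": -5.4,"dz": 0,"rx": 0,"ry": 0,"rz": 0},
  {"fingers": 0.1,"dx": -0.1,"dy": -5.4,"dz": 0,"rx": 0,"ry": 0,"rz": 0},
  {"fingers": 0.1,"dx": -0.1,"dy": -5.4,"dz": 0,"rx": 0,"ry": 0,"rz": 0},
])

```text
time: 25.92
ee_pos: [0.5929, -0.3156, 0.2057]
tcp_rot: [-180.0, 0.1, -172.5]
force: [0.6, -0.4, -0.2]
finger_gap: 0.334
```

>>> step_arm([
  {"fingers": 0.1,"dx": 0,"dy": -5.4,"dz": 0,"rx": 0,"ry": 0,"rz": 0},
  {"fingers": 0.1,"dx": 0,"dy": 0,"dz": 0,"rx": 0,"ry": 0,"rz": 0},
  {"fingers": 0.1,"dx": 0,"dy": 0,"dz": 0,"rx": 0,"ry": 0,"rz": 0},
])

```text
time: 26.3
ee_pos: [0.5995, -0.3669, 0.2049]
tcp_rot: [180.0, -0.0, -172.5]
force: [-0.1, 0.3, -0.0]
finger_gap: 0.331
```

>>> step_arm([
  {"fingers": 0.1,"dx": 0,"dy": 0,"dz": 3,"rx": 0,"ry": 0,"rz": 0},
  {"fingers": 0.1,"dx": 0,"dy": 0,"dz": 2,"rx": 0,"ry": 0,"rz": 0},
  {"fingers": 0.1,"dx": 0,"dy": 0,"dz": 0.7,"rx": 0,"ry": 0,"rz": 0},
  {"fingers": 0.1,"dx": 0,"dy": 0,"dz": 0.3,"rx": 0,"ry": 0,"rz": 0},
  {"fingers": 0.1,"dx": 0,"dy": 0,"dz": 0,"rx": 0,"ry": 0,"rz": 0},
])

```text
time: 26.92
ee_pos: [0.6002, -0.3673, 0.1454]
tcp_rot: [-180.0, 0.0, -172.5]
force: [-0.2, 0.6, -0.9]
finger_gap: 0.334
```

>>> step_arm([
  {"fingers": 0.4,"dx": 0,"dy": 0,"dz": 0,"rx": 0,"ry": 0,"rz": 0},
  {"fingers": 0.46,"dx": 0,"dy": 0,"dz": 0,"rx": 0,"ry": 0,"rz": 0},
  {"fingers": 0.46,"dx": 0,"dy": 0,"dz": 0,"rx": 0,"ry": 0,"rz": 0},
  {"fingers": 0.46,"dx": 0,"dy": 0,"dz": -3,"rx": 0,"ry": 0,"rz": 0},
  {"fingers": 0.46,"dx": 0,"dy": 0,"dz": -5,"rx": 0,"ry": 0,"rz": 0},
])

```text
time: 27.55
ee_pos: [0.5988, -0.3667, 0.2238]
tcp_rot: [179.9, -0.2, -172.5]
force: [1.0, -0.4, 1.1]
finger_gap: 0.459
```

```bash
python3 - <<'E'
from h import *
o=get_obs(); print(o['ee_pos'],o['force'],o['joint_pos'])
# look pose: tool z dir tilted; evaluate pixel of mark for candidate pose
import pickle
M=np.array([.682,-.34,.103]); c=calibration('wrist'); mt=np.array(c['mount'])
f=210/np.tan(np.radians(c['fov_y'])/2)
for yaw,tilt,p in [(90,30,(.64,-.2,.16)),(90,40,(.66,-.15,.2)),(90,40,(.66,-.12,.18)),(120,40,(.58,-.15,.2))]:
    # tool down with yaw then rotate about tool y by tilt (tool z swings)
    Rm=R.from_euler('xyz',[180,0,yaw],degrees=True)*R.from_rotvec([0,np.radians(tilt),0])
    T=np.eye(4);T[:3,:3]=Rm.as_matrix();T[:3,3]=p; E=np.diag([1,-1,-1,1.])@np.linalg.inv(T@mt)
    q=E[:3,:3]@M+E[:3,3]; C=(T@mt)[:3,3]; print(yaw,tilt,p,'toolz',T[:3,2],'cam',C,'px',280+f*q[0]/q[2],210+f*q[1]/q[2],'elev',np.degrees(np.arcsin((C-M)[2]/np.linalg.norm(C-M))))
E
```

```text
[ 0.59879786 -0.36669228  0.22377552] [ 1.00638832 -0.36128354  1.14885246] [-3.16046949e+01  2.84595962e+01  8.44060762e+01 -4.82438102e-04
  6.73633121e+01 -1.29118543e+02]
90 30 (0.64, -0.2, 0.16) toolz [ 2.22044605e-16  5.00000000e-01 -8.66025404e-01] cam [ 0.64017913 -0.20096474  0.30197424] px 368.26851851470116 597.2622050450007 elev 53.882277497421605
90 40 (0.66, -0.15, 0.2) toolz [ 1.66533454e-16  6.42787610e-01 -7.66044443e-01] cam [ 0.66017913 -0.17560365  0.33964981] px 329.34672872985624 767.2572584672758 elev 54.97819937673471
90 40 (0.66, -0.12, 0.18) toolz [ 1.66533454e-16  6.42787610e-01 -7.66044443e-01] cam [ 0.66017913 -0.14560365  0.31964981] px 342.1347918085748 966.3838491868204 elev 47.920523156898824
120 40 (0.58, -0.15, 0.2) toolz [-0.3213938   0.5566704  -0.76604444] cam [ 0.59295695 -0.17208385  0.33964981] px 263.5313511304079 866.2049565440161 elev 51.23043363709008
```

>>> step_arm([
  {"fingers": 0.5,"dx": 0,"dy": 0,"dz": -1,"rx": 0,"ry": 0,"rz": 0.17},
  {"fingers": 0.6,"dx": 0,"dy": 0,"dz": 0,"rx": 0,"ry": 0,"rz": 0.17},
  {"fingers": 0.8,"dx": 0,"dy": 0,"dz": 0,"rx": 0,"ry": 0,"rz": 0.17},
  {"fingers": 1,"dx": 0,"dy": 0,"dz": 0,"rx": 0,"ry": 0,"rz": 0.17},
  {"fingers": 1,"dx": 0,"dy": 0,"dz": 0,"rx": 0,"ry": 0,"rz": 0.17},
])

```text
time: 28.18
ee_pos: [0.5998, -0.3673, 0.235]
tcp_rot: [180.0, 0.0, 138.5]
force: [0.4, 0.2, 0.1]
finger_gap: 1.001
```

>>> step_arm([
  {"fingers": 1,"dx": 0,"dy": 0,"dz": 0,"rx": 0,"ry": 0,"rz": 0.17},
  {"fingers": 1,"dx": 0,"dy": 0,"dz": 0,"rx": 0,"ry": 0,"rz": 0.17},
  {"fingers": 1,"dx": 0,"dy": 0,"dz": 0,"rx": 0,"ry": 0,"rz": 0.17},
  {"fingers": 1,"dx": 0,"dy": 0,"dz": 0,"rx": 0,"ry": 0,"rz": 0.17},
  {"fingers": 1,"dx": 0,"dy": 0,"dz": 0,"rx": 0,"ry": 0,"rz": 0.17},
])

```text
time: 28.8
ee_pos: [0.5998, -0.3673, 0.2349]
tcp_rot: [180.0, 0.0, 89.8]
force: [-0.1, 0.2, -0.5]
finger_gap: 0.997
```

>>> step_arm([
  {"fingers": 1,"dx": 6,"dy": 1,"dz": 0,"rx": 0,"ry": 0,"rz": 0},
  {"fingers": 1,"dx": 5.7,"dy": 2,"dz": 0,"rx": 0,"ry": 0,"rz": 0},
  {"fingers": 1,"dx": 0,"dy": 2.6,"dz": 0,"rx": 0,"ry": 0,"rz": 0},
  {"fingers": 1,"dx": 0,"dy": 0,"dz": 0,"rx": 0,"ry": 0,"rz": 0},
  {"fingers": 1,"dx": 0,"dy": 0,"dz": 0,"rx": 0,"ry": 0,"rz": 0},
])

```text
time: 29.42
ee_pos: [0.655, -0.2505, 0.2346]
tcp_rot: [-180.0, -0.0, 90.1]
force: [-1.4, 0.1, 0.2]
finger_gap: 1.0
```

```bash
python3 -c "
from h import *
o=get_obs(); print(o['ee_pos'],o['tcp_rot'],o['joint_pos']); snap('wrist','w13'); snap('side','s13');snap('top','t13')
print(proj('w13',[[.682,-.34,.103],[.682,-.34,.15]]))
for f in 'side0','s12','s13','t13': print(f,ptr(f))
a=proj('s13',[[.679,-.3486,.1265],[.679,-.3486,.1065]]); print((a[1]-a[0])/20)"
```

```text
[ 0.65495114 -0.25047495  0.23457344] [-1.79950019e+02 -5.09740629e-03  9.00995327e+01] [-2.10449415e+01  2.77564609e+01  8.41188884e+01 -1.43001272e-02
  6.81731061e+01 -2.11391540e+01]
[[314.35527382 312.25694157]
 [320.34915698 347.3179173 ]]
side0 (array([379.95110316, 222.51460942]), np.float64(1677.0))
s12 (array([379.36231884, 224.32065217]), np.float64(1656.0))
s13 (array([378.91581479, 225.58628984]), np.float64(1663.0))
t13 (array([375.96944674, 158.4269199 ]), np.float64(1211.0))
[-0.06948689  0.2353123 ]
```

>>> step_arm([
  {"fingers": 1,"dx": 5,"dy": 0,"dz": 0,"rx": 0,"ry": 0,"rz": 0},
  {"fingers": 1,"dx": 0,"dy": 0,"dz": 3,"rx": 0,"ry": 0,"rz": 0},
  {"fingers": 1,"dx": 0,"dy": 0,"dz": 3.4,"rx": 0,"ry": -0.175,"rz": 0},
  {"fingers": 1,"dx": 0,"dy": 0,"dz": 0,"rx": 0,"ry": -0.175,"rz": 0},
  {"fingers": 1,"dx": 0,"dy": 0,"dz": 0,"rx": 0,"ry": 0,"rz": 0},
])

```text
time: 30.2
ee_pos: [0.6548, -0.1983, 0.1698]
tcp_rot: [-179.8, 20.1, 90.4]
force: [-0.7, 0.0, 0.1]
finger_gap: 0.999
```

>>> step_arm([
  {"fingers": 1,"dx": 0,"dy": 0,"dz": 0,"rx": 0,"ry": 0,"rz": 0},
  {"fingers": 1,"dx": 0,"dy": 0,"dz": 0,"rx": 0,"ry": 0,"rz": 0},
])

```text
time: 30.45
ee_pos: [0.6557, -0.2014, 0.1716]
tcp_rot: [179.9, 20.0, 90.0]
force: [0.7, 0.0, -0.4]
finger_gap: 1.001
```

```bash
python3 -c "
from h import *
o=get_obs(); print(o['ee_pos'],o['tcp_rot'],o['joint_pos']); snap('wrist','w14')
for f in 'w13','w14':
  p=proj(f,[[.682,-.34,.103],[.672,-.3486,.113]]); print(p)
  u,v=p[0].astype(int); h=cv2.cvtColor(cv2.imread('pics/%s.png'%f),cv2.COLOR_BGR2HSV).astype(int)
  for nm,m in (('red',((h[...,0]<6)|(h[...,0]>172))&(h[...,1]>150)&(h[...,2]>70)),('yel',(abs(h[...,0]-28)<5)&(h[...,1]>140)&(h[...,2]>90))):
    k,l,s,c=cv2.connectedComponentsWithStats(m.astype(np.uint8))
    for i in range(1,k):
      if s[i,4]>5 and abs(c[i]-p[0]).max()<70: print(f,nm,s[i],c[i])
a=cv2.imread('pics/w13.png')[230:390,220:420];b=cv2.imread('pics/w14.png')[230:390,220:420]
cv2.imwrite('pics/c14.png',cv2.resize(np.hstack([a,b]),None,fx=2,fy=2,interpolation=cv2.INTER_CUBIC))
"
```

```text
[ 0.65570003 -0.20139297  0.17164221] [179.92289427  19.95522391  89.97899124] [ -8.02884908  29.05837688  93.40567828 -23.77220829  56.92197491
   4.97805258]
[[314.38809785 312.30544007]
 [303.34655779 327.73370738]]
w13 red [300 304  21  16 137] [309.28467153 309.24087591]
w13 yel [290 323  16   8 107] [297.47663551 326.3271028 ]
w13 yel [320 324   8   7  51] [323.82352941 326.84313725]
[[315.06555949 343.76706063]
 [303.17269798 360.82816829]]
w14 red [300 338  22  13 129] [310.31007752 342.59689922]
w14 yel [294 357   6   2   8] [296.75  357.375]
w14 yel [289 358  17   7  80] [297.075 361.9  ]
w14 yel [320 360   9   5  43] [324.         361.90697674]
```

View pics/c14.png

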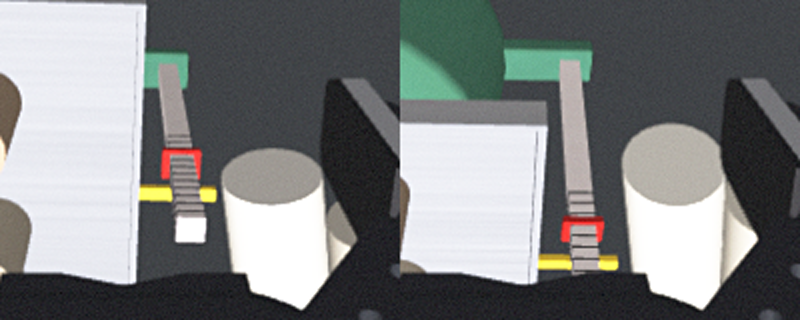

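```bash
python3 - <<'E'
from h import *
np.set_printoptions(precision=4,suppress=True)
m=tri(('w13',(310,311.5)),('w14',(310.5,344.))); y=tri(('w13',(310.5,326.5)),('w14',(310.5,361.9))); print('mark',m,'ptr',y,'diff',y[0]-m[0])
for d in (.5,-.5): print(tri(('w13',(310,311.5+d)),('w14',(310.5,344.)))[0])
# single views with known plane: mark y = post axis; pointer y
for f,vm,vy in (('w13',311.5,326.5),('w14',344,361.9)):
    for nm,v,yy in (('mark',vm,-.340),('ptr',vy,-.3486)):
        o,d=ray(f,(310.3,v)); P=o+d*(yy-o[1])/d[1]; print(f,nm,P)
# post top white square top centre w13 crop(190,228)/2
print('post top',onz('w13',(220+95-.25,230+114-.25),.15))
E
```

```text
mark (array([ 0.6781, -0.3385,  0.1042]), [np.float64(0.0033327640009473175), np.float64(0.0033327640007694767)]) ptr (array([ 0.6777, -0.3455,  0.1158]), [np.float64(0.05331566634572535), np.float64(0.053315666345634734)]) diff [-0.0004 -0.007   0.0116]
[ 0.6781 -0.3393  0.1037]
[ 0.678  -0.3376  0.1047]
w13 mark [ 0.6786 -0.34    0.1017]
w13 ptr [ 0.678  -0.3486  0.1112]
w14 mark [ 0.6781 -0.34    0.1032]
w14 ptr [ 0.6777 -0.3486  0.114 ]
post top [ 0.6778 -0.3369  0.15  ]
```

>>> step_arm([
  {"fingers": 0.8,"dx": 0,"dy": 0,"dz": -2,"rx": 0,"ry": 0.175,"rz": 0},
  {"fingers": 0.6,"dx": 0,"dy": 0,"dz": -2,"rx": 0,"ry": 0.173,"rz": 0},
  {"fingers": 0.6,"dx": 0,"dy": 0,"dz": -1,"rx": 0,"ry": 0,"rz": -0.17},
  {"fingers": 0.6,"dx": 0,"dy": 0,"dz": 0,"rx": 0,"ry": 0,"rz": -0.17},
  {"fingers": 0.6,"dx": 0,"dy": 0,"dz": 0,"rx": 0,"ry": 0,"rz": -0.17},
])

```text
time: 31.12
ee_pos: [0.6555, -0.1911, 0.2201]
tcp_rot: [180.0, 0.1, 119.6]
force: [-0.2, 0.9, 0.9]
finger_gap: 0.599
```

>>> step_arm([
  {"fingers": 0.6,"dx": 0,"dy": 0,"dz": 0,"rx": 0,"ry": 0,"rz": -0.17},
  {"fingers": 0.6,"dx": 0,"dy": 0,"dz": 0,"rx": 0,"ry": 0,"rz": -0.17},
  {"fingers": 0.6,"dx": 0,"dy": 0,"dz": 0,"rx": 0,"ry": 0,"rz": -0.17},
  {"fingers": 0.6,"dx": 0,"dy": 0,"dz": 0,"rx": 0,"ry": 0,"rz": -0.17},
  {"fingers": 0.6,"dx": 0,"dy": 0,"dz": 0,"rx": 0,"ry": 0,"rz": -0.17},
])

```text
time: 31.75
ee_pos: [0.6555, -0.1908, 0.2198]
tcp_rot: [-180.0, 0.1, 168.3]
force: [-0.9, -0.2, 0.5]
finger_gap: 0.599
```

>>> step_arm([
  {"fingers": 0.6,"dx": 0,"dy": 0,"dz": 0,"rx": 0,"ry": 0,"rz": -0.17},
  {"fingers": 0.6,"dx": 0,"dy": 0,"dz": 0,"rx": 0,"ry": 0,"rz": -0.17},
  {"fingers": 0.6,"dx": 2.2,"dy": 5.4,"dz": 0,"rx": 0,"ry": 0,"rz": 0},
  {"fingers": 0.6,"dx": 2.3,"dy": 5.5,"dz": 0,"rx": 0,"ry": 0,"rz": 0},
  {"fingers": 0.6,"dx": 2.3,"dy": 5.5,"dz": 0,"rx": 0,"ry": 0,"rz": 0},
])

```text
time: 32.38
ee_pos: [0.566, -0.0356, 0.2195]
tcp_rot: [-179.9, 0.1, -172.6]
force: [1.7, 0.4, -0.4]
finger_gap: 0.601
```

>>> step_arm([
  {"fingers": 0.6,"dx": 2.3,"dy": 5.5,"dz": 0,"rx": 0,"ry": 0,"rz": 0},
  {"fingers": 0.6,"dx": 2.3,"dy": 5.5,"dz": 0,"rx": 0,"ry": 0,"rz": 0},
  {"fingers": 0.6,"dx": 2.2,"dy": 5.5,"dz": 0,"rx": 0,"ry": 0,"rz": 0},
  {"fingers": 0.6,"dx": 0,"dy": 0,"dz": 0,"rx": 0,"ry": 0,"rz": 0},
  {"fingers": 0.6,"dx": 0,"dy": 0,"dz": 0,"rx": 0,"ry": 0,"rz": 0},
])

```text
time: 33.0
ee_pos: [0.4783, 0.1182, 0.2193]
tcp_rot: [-179.9, 0.1, -172.5]
force: [0.8, -0.8, 0.3]
finger_gap: 0.603
```

```bash
cat >> h.py <<'E'
def discs(fn,z=.058,rmm=15):
    g=cv2.cvtColor(cv2.imread('pics/%s.png'%fn),cv2.COLOR_BGR2GRAY); K,D,E=cam(fn); zc=(E@np.array([.5,.15,z,1]))[2]; r=K[0,0]*.015/zc
    c=cv2.HoughCircles(cv2.medianBlur(g,3),cv2.HOUGH_GRADIENT,1,18,param1=80,param2=11,minRadius=int(r*.85),maxRadius=int(r*1.2)+1)
    if c is None: return []
    return [(onz(fn,x[:2],z)[:2].round(4),x) for x in c[0]]
E
python3 - <<'E'
from h import *
o=get_obs(); print(o['ee_pos'],o['tcp_rot']); snap('wrist','w15')
O=np.array([.6045,.195]); ex=np.array([.9906,.1369]); ey=np.array([-.1369,.9906])
for p,c in discs('w15'):
    d=p-O
    if -.17<d@ex<.03 and -.13<d@ey<.11: print(p,c.round(1))
E
```

```text
[0.47833348 0.11823945 0.2192798 ] [-1.79908798e+02  6.52432460e-02 -1.72473932e+02]
[0.4588 0.2485] [431.5 202.5  17. ]
[0.4916 0.2346] [407.5 235.5  14.5]
[0.5054 0.2559] [426.5 252.5  20.4]
[0.464  0.1689] [341.5 196.5  15.4]
[0.5012 0.1757] [341.5 237.5  15.4]
[0.4785 0.1075] [269.5 203.5  15.8]
[0.4547 0.2321] [414.5 195.5  14.6]
[0.5457 0.205 ] [363.5 285.5  14.9]
```

>>> step_arm([
  {"fingers": 0.6,"dx": 0,"dy": -1.1,"dz": 3,"rx": 0,"ry": 0,"rz": 0},
  {"fingers": 0.6,"dx": 0,"dy": 0,"dz": 5.4,"rx": 0,"ry": 0,"rz": 0},
  {"fingers": 0.6,"dx": 0,"dy": 0,"dz": 5,"rx": 0,"ry": 0,"rz": 0},
  {"fingers": 0.6,"dx": 0,"dy": 0,"dz": 3,"rx": 0,"ry": 0,"rz": 0},
  {"fingers": 0.6,"dx": 0,"dy": 0,"dz": 0.9,"rx": 0,"ry": 0,"rz": 0},
])

```text
time: 33.67
ee_pos: [0.4787, 0.1057, 0.044]
tcp_rot: [-179.9, -0.2, -172.6]
force: [0.2, -0.5, -0.0]
finger_gap: 0.605
```

>>> step_arm([
  {"fingers": 0.1,"dx": 0,"dy": 0,"dz": 0,"rx": 0,"ry": 0,"rz": 0},
  {"fingers": 0.1,"dx": 0,"dy": 0,"dz": 0,"rx": 0,"ry": 0,"rz": 0},
  {"fingers": 0.1,"dx": 0,"dy": 0,"dz": 0,"rx": 0,"ry": 0,"rz": 0},
  {"fingers": 0.1,"dx": 0,"dy": 0,"dz": 0,"rx": 0,"ry": 0,"rz": 0},
  {"fingers": 0.1,"dx": 0,"dy": 0,"dz": -2,"rx": 0,"ry": 0,"rz": 0},
])

```text
time: 34.3
ee_pos: [0.4782, 0.1073, 0.0654]
tcp_rot: [-179.9, -0.1, -172.5]
force: [-0.3, 0.4, -1.1]
finger_gap: 0.334
```

>>> step_arm([
  {"fingers": 0.1,"dx": 0,"dy": 0,"dz": -5,"rx": 0,"ry": 0,"rz": 0},
  {"fingers": 0.1,"dx": 0,"dy": 0,"dz": -5,"rx": 0,"ry": 0,"rz": 0},
  {"fingers": 0.1,"dx": 0,"dy": 0,"dz": -4,"rx": 0,"ry": 0,"rz": 0},
  {"fingers": 0.1,"dx": 0,"dy": 0,"dz": 0,"rx": 0,"ry": 0,"rz": 0},
])

```text
time: 34.8
ee_pos: [0.481, 0.1082, 0.2091]
tcp_rot: [-179.9, 0.4, -172.5]
force: [0.0, 0.0, -1.1]
finger_gap: 0.331
```

>>> step_arm([
  {"fingers": 0.1,"dx": -0.2,"dy": -5.3,"dz": 0,"rx": 0,"ry": 0,"rz": 0},
  {"fingers": 0.1,"dx": -0.2,"dy": -5.3,"dz": 0,"rx": 0,"ry": 0,"rz": 0},
  {"fingers": 0.1,"dx": -0.2,"dy": -5.3,"dz": 0,"rx": 0,"ry": 0,"rz": 0},
  {"fingers": 0.1,"dx": -0.2,"dy": -5.3,"dz": 0,"rx": 0,"ry": 0,"rz": 0},
  {"fingers": 0.1,"dx": -0.2,"dy": -5.3,"dz": 0,"rx": 0,"ry": 0,"rz": 0},
])

```text
time: 35.42
ee_pos: [0.5231, -0.1553, 0.2051]
tcp_rot: [-179.9, -0.1, -172.5]
force: [0.8, 0.2, 0.3]
finger_gap: 0.33
```

>>> step_arm([
  {"fingers": 0.1,"dx": -0.2,"dy": -5.3,"dz": 0,"rx": 0,"ry": 0,"rz": 0},
  {"fingers": 0.1,"dx": -0.2,"dy": -5.3,"dz": 0,"rx": 0,"ry": 0,"rz": 0},
  {"fingers": 0.1,"dx": -0.1,"dy": -5,"dz": 0,"rx": 0,"ry": 0,"rz": 0},
  {"fingers": 0.1,"dx": 0,"dy": 0,"dz": 0,"rx": 0,"ry": 0,"rz": 0},
  {"fingers": 0.1,"dx": 0,"dy": 0,"dz": 0,"rx": 0,"ry": 0,"rz": 0},
])

```text
time: 36.05
ee_pos: [0.5482, -0.3071, 0.2052]
tcp_rot: [-180.0, -0.1, -172.5]
force: [-0.6, -0.7, -1.4]
finger_gap: 0.333
```

>>> step_arm([
  {"fingers": 0.1,"dx": 0,"dy": 0,"dz": 3.5,"rx": 0,"ry": 0,"rz": 0},
  {"fingers": 0.1,"dx": 0,"dy": 0,"dz": 2,"rx": 0,"ry": 0,"rz": 0},
  {"fingers": 0.1,"dx": 0,"dy": 0,"dz": 1,"rx": 0,"ry": 0,"rz": 0},
  {"fingers": 0.1,"dx": 0,"dy": 0,"dz": 0.2,"rx": 0,"ry": 0,"rz": 0},
  {"fingers": 0.1,"dx": 0,"dy": 0,"dz": 0,"rx": 0,"ry": 0,"rz": 0},
])

```text
time: 36.67
ee_pos: [0.5494, -0.308, 0.1402]
tcp_rot: [-179.9, 0.0, -172.5]
force: [-0.0, -0.3, -1.0]
finger_gap: 0.334
```

>>> step_arm([
  {"fingers": 0.4,"dx": 0,"dy": 0,"dz": 0,"rx": 0,"ry": 0,"rz": 0},
  {"fingers": 0.46,"dx": 0,"dy": 0,"dz": 0,"rx": 0,"ry": 0,"rz": 0},
  {"fingers": 0.46,"dx": 0,"dy": 0,"dz": 0,"rx": 0,"ry": 0,"rz": 0},
  {"fingers": 0.46,"dx": 0,"dy": 0,"dz": -3,"rx": 0,"ry": 0,"rz": 0},
  {"fingers": 0.46,"dx": 0,"dy": 0,"dz": -5.4,"rx": 0,"ry": 0,"rz": 0},
])

```text
time: 37.3
ee_pos: [0.5478, -0.3071, 0.2225]
tcp_rot: [180.0, -0.2, -172.5]
force: [0.8, -0.1, 0.1]
finger_gap: 0.46
```

>>> step_arm([
  {"fingers": 0.6,"dx": 0.7,"dy": 5.5,"dz": 0,"rx": 0,"ry": 0,"rz": 0},
  {"fingers": 0.6,"dx": 0.7,"dy": 5.5,"dz": 0,"rx": 0,"ry": 0,"rz": 0},
  {"fingers": 0.6,"dx": 0.7,"dy": 5.5,"dz": 0,"rx": 0,"ry": 0,"rz": 0},
  {"fingers": 0.6,"dx": 0.7,"dy": 5.5,"dz": 0,"rx": 0,"ry": 0,"rz": 0},
  {"fingers": 0.6,"dx": 0.7,"dy": 5.5,"dz": 0,"rx": 0,"ry": 0,"rz": 0},
])

```text
time: 37.92
ee_pos: [0.4778, -0.0382, 0.2233]
tcp_rot: [-179.9, 0.0, -172.5]
force: [1.1, -0.5, -1.1]
finger_gap: 0.602
```

>>> step_arm([
  {"fingers": 0.6,"dx": 0.7,"dy": 5.5,"dz": 0,"rx": 0,"ry": 0,"rz": 0},
  {"fingers": 0.6,"dx": 0,"dy": 5.5,"dz": 0,"rx": 0,"ry": 0,"rz": 0},
  {"fingers": 0.6,"dx": 0,"dy": 5.5,"dz": 0,"rx": 0,"ry": 0,"rz": 0},
  {"fingers": 0.6,"dx": 0,"dy": 0,"dz": 0,"rx": 0,"ry": 0,"rz": 0},
  {"fingers": 0.6,"dx": 0,"dy": 0,"dz": 0,"rx": 0,"ry": 0,"rz": 0},
])

```text
time: 38.55
ee_pos: [0.4498, 0.1229, 0.2228]
tcp_rot: [-179.9, -0.0, -172.4]
force: [-0.1, -0.3, -0.1]
finger_gap: 0.602
```

```bash
cat >> h.py <<'E'
O2=np.array([.6045,.195]); EX=np.array([.9906,.1369]); EY=np.array([-.1369,.9906])
def drop(fn):
    d=ptr(fn)[0]-ptr('side0')[0]; j=np.array([-.0695,.2353]); return d@j/(j@j)
def indrawer(fn):
    for p,c in discs(fn):
        d=p-O2
        if -.17<d@EX<.03 and -.13<d@EY<.11: print(p,c.round(1))
E
python3 - <<'E'
from h import *
o=get_obs(); print(o['ee_pos'],o['tcp_rot']); snap('wrist','w16'); snap('side','s16'); snap('side','s16b'); snap('top','t16')
print('drop',[drop(f) for f in ('s12','s13','s16','s16b')]); indrawer('w16')
E
```

```text
[0.4497614  0.12290926 0.22276979] [-1.79866746e+02 -8.71159296e-03 -1.72413833e+02]
drop [np.float64(7.7393803319338845), np.float64(13.202114006674392), np.float64(19.08265069974728), np.float64(19.06256888563785)]
[0.4588 0.2479] [416.5 231.5  17.2]
[0.4882 0.235 ] [395.5 259.5  13.8]
[0.4713 0.176 ] [336.5 234.5  15.8]
[0.4981 0.1761] [331.5 261.5  14.3]
[0.5053 0.2546] [411.5 278.5  19.1]
[0.5185 0.2107] [363.5 285.5  15. ]
[0.5491 0.2451] [391.5 317.5  16. ]
```

>>> step_arm([
  {"fingers": 0.6,"dx": -2.8,"dy": 5,"dz": 0,"rx": 0,"ry": 0,"rz": 0},
  {"fingers": 0.6,"dx": 0,"dy": 0,"dz": 5,"rx": 0,"ry": 0,"rz": 0},
  {"fingers": 0.6,"dx": 0,"dy": 0,"dz": 5.5,"rx": 0,"ry": 0,"rz": 0},
  {"fingers": 0.6,"dx": 0,"dy": 0,"dz": 5,"rx": 0,"ry": 0,"rz": 0},
  {"fingers": 0.6,"dx": 0,"dy": 0,"dz": 2.1,"rx": 0,"ry": 0,"rz": 0},
])

```text
time: 39.38
ee_pos: [0.4697, 0.1743, 0.0439]
tcp_rot: [-179.8, -0.2, -172.6]
force: [-0.0, -0.6, 0.2]
finger_gap: 0.6
```

>>> step_arm([
  {"fingers": 0.6,"dx": 0,"dy": 0,"dz": 0,"rx": 0,"ry": 0,"rz": 0},
  {"fingers": 0.1,"dx": 0,"dy": 0,"dz": 0,"rx": 0,"ry": 0,"rz": 0},
  {"fingers": 0.1,"dx": 0,"dy": 0,"dz": 0,"rx": 0,"ry": 0,"rz": 0},
  {"fingers": 0.1,"dx": 0,"dy": 0,"dz": 0,"rx": 0,"ry": 0,"rz": 0},
  {"fingers": 0.1,"dx": 0,"dy": 0,"dz": 0,"rx": 0,"ry": 0,"rz": 0},
])

```text
time: 40.0
ee_pos: [0.4721, 0.176, 0.0479]
tcp_rot: [-179.9, 0.1, -172.5]
force: [0.6, -2.5, 8.3]
finger_gap: 0.335
```

>>> step_arm([
  {"fingers": 0.1,"dx": 0,"dy": 0,"dz": -2,"rx": 0,"ry": 0,"rz": 0},
  {"fingers": 0.1,"dx": 0,"dy": 0,"dz": -5,"rx": 0,"ry": 0,"rz": 0},
  {"fingers": 0.1,"dx": 0,"dy": 0,"dz": -5,"rx": 0,"ry": 0,"rz": 0},
  {"fingers": 0.1,"dx": 0,"dy": 0,"dz": -4,"rx": 0,"ry": 0,"rz": 0},
  {"fingers": 0.1,"dx": 0,"dy": 0,"dz": 0,"rx": 0,"ry": 0,"rz": 0},
])

```text
time: 40.62
ee_pos: [0.4729, 0.1769, 0.2102]
tcp_rot: [-180.0, 0.4, -172.5]
force: [0.2, -0.3, -1.3]
finger_gap: 0.332
```

>>> step_arm([
  {"fingers": 0.1,"dx": -0.1,"dy": -5.5,"dz": 0,"rx": 0,"ry": 0,"rz": 0},
  {"fingers": 0.1,"dx": 0,"dy": -5.5,"dz": 0,"rx": 0,"ry": 0,"rz": 0},
  {"fingers": 0.1,"dx": -0.1,"dy": -5.5,"dz": 0,"rx": 0,"ry": 0,"rz": 0},
  {"fingers": 0.1,"dx": 0,"dy": -5.5,"dz": 0,"rx": 0,"ry": 0,"rz": 0},
  {"fingers": 0.1,"dx": -0.1,"dy": -5.5,"dz": 0,"rx": 0,"ry": 0,"rz": 0},
])

```text
time: 41.25
ee_pos: [0.5093, -0.0977, 0.2062]
tcp_rot: [-179.9, -0.1, -172.5]
force: [1.2, -0.0, -0.4]
finger_gap: 0.333
```

>>> step_arm([
  {"fingers": 0.1,"dx": -0.1,"dy": -5.5,"dz": 0,"rx": 0,"ry": 0,"rz": 0},
  {"fingers": 0.1,"dx": -0.1,"dy": -5.5,"dz": 0,"rx": 0,"ry": 0,"rz": 0},
  {"fingers": 0.1,"dx": 0,"dy": -5.5,"dz": 0,"rx": 0,"ry": 0,"rz": 0},
  {"fingers": 0.1,"dx": -0.1,"dy": -5.5,"dz": 0,"rx": 0,"ry": 0,"rz": 0},
  {"fingers": 0.1,"dx": 0,"dy": -5.4,"dz": 0,"rx": 0,"ry": 0,"rz": 0},
])

```text
time: 41.88
ee_pos: [0.5483, -0.3688, 0.2064]
tcp_rot: [-179.9, -0.1, -172.5]
force: [0.3, 0.0, -1.2]
finger_gap: 0.333
```

>>> step_arm([
  {"fingers": 0.1,"dx": 0,"dy": 0,"dz": 0,"rx": 0,"ry": 0,"rz": 0},
  {"fingers": 0.1,"dx": 0,"dy": 0,"dz": 0,"rx": 0,"ry": 0,"rz": 0},
  {"fingers": 0.1,"dx": 0,"dy": 0,"dz": 3.5,"rx": 0,"ry": 0,"rz": 0},
])

```text
time: 42.25
ee_pos: [0.5502, -0.3671, 0.1745]
tcp_rot: [-179.7, 0.2, -172.4]
force: [-0.8, -0.3, -1.4]
finger_gap: 0.336
```

>>> step_arm([
  {"fingers": 0.1,"dx": 0,"dy": 0,"dz": 2,"rx": 0,"ry": 0,"rz": 0},
  {"fingers": 0.1,"dx": 0,"dy": 0,"dz": 1.2,"rx": 0,"ry": 0,"rz": 0},
  {"fingers": 0.1,"dx": 0,"dy": 0,"dz": 0.4,"rx": 0,"ry": 0,"rz": 0},
  {"fingers": 0.1,"dx": 0,"dy": 0,"dz": 0,"rx": 0,"ry": 0,"rz": 0},
  {"fingers": 0.1,"dx": 0,"dy": 0,"dz": 0,"rx": 0,"ry": 0,"rz": 0},
])

```text
time: 42.88
ee_pos: [0.5492, -0.3678, 0.1375]
tcp_rot: [-179.8, 0.0, -172.5]
force: [0.4, 0.6, -1.0]
finger_gap: 0.333
```

>>> step_arm([
  {"fingers": 0.4,"dx": 0,"dy": 0,"dz": 0,"rx": 0,"ry": 0,"rz": 0},
  {"fingers": 0.46,"dx": 0,"dy": 0,"dz": 0,"rx": 0,"ry": 0,"rz": 0},
  {"fingers": 0.46,"dx": 0,"dy": 0,"dz": 0,"rx": 0,"ry": 0,"rz": 0},
  {"fingers": 0.46,"dx": 0,"dy": 0,"dz": -3,"rx": 0,"ry": 0,"rz": 0},
  {"fingers": 0.46,"dx": 0,"dy": 0,"dz": -6,"rx": 0,"ry": 0,"rz": 0},
])

```text
time: 43.5
ee_pos: [0.5474, -0.3664, 0.225]
tcp_rot: [179.9, -0.3, -172.5]
force: [0.6, -0.6, 0.3]
finger_gap: 0.46
```

>>> step_arm([
  {"fingers": 0.46,"dx": 0,"dy": 0,"dz": -1,"rx": 0,"ry": 0,"rz": 0.17},
  {"fingers": 0.5,"dx": 0,"dy": 0,"dz": 0,"rx": 0,"ry": 0,"rz": 0.17},
  {"fingers": 0.5,"dx": 0,"dy": 0,"dz": 0,"rx": 0,"ry": 0,"rz": 0.17},
  {"fingers": 0.5,"dx": 0,"dy": 0,"dz": 0,"rx": 0,"ry": 0,"rz": 0.17},
  {"fingers": 0.5,"dx": 0,"dy": 0,"dz": 0,"rx": 0,"ry": 0,"rz": 0.17},
])

```text
time: 44.12
ee_pos: [0.5488, -0.3673, 0.2367]
tcp_rot: [-179.9, 0.1, 138.5]
force: [0.4, 0.4, 0.9]
finger_gap: 0.5
```

>>> step_arm([
  {"fingers": 0.6,"dx": 0,"dy": 0,"dz": 0,"rx": 0,"ry": 0,"rz": 0.17},
  {"fingers": 0.8,"dx": 0,"dy": 0,"dz": 0,"rx": 0,"ry": 0,"rz": 0.17},
  {"fingers": 1,"dx": 0,"dy": 0,"dz": 0,"rx": 0,"ry": 0,"rz": 0.17},
  {"fingers": 1,"dx": 0,"dy": 0,"dz": 0,"rx": 0,"ry": 0,"rz": 0.17},
  {"fingers": 1,"dx": 0,"dy": 0,"dz": 0,"rx": 0,"ry": 0,"rz": 0.17},
])

```text
time: 44.75
ee_pos: [0.5488, -0.3673, 0.2367]
tcp_rot: [-180.0, 0.1, 89.8]
force: [-0.3, -0.5, 0.2]
finger_gap: 1.0
```

>>> step_arm([
  {"fingers": 1,"dx": 4,"dy": 3.6,"dz": 0,"rx": 0,"ry": 0,"rz": 0},
  {"fingers": 1,"dx": 4,"dy": 3.5,"dz": 0,"rx": 0,"ry": 0,"rz": 0},
  {"fingers": 1,"dx": 3.7,"dy": 3.5,"dz": 0,"rx": 0,"ry": 0,"rz": 0},
  {"fingers": 1,"dx": 0,"dy": 0,"dz": 0,"rx": 0,"ry": 0,"rz": 0},
  {"fingers": 1,"dx": 0,"dy": 0,"dz": 0,"rx": 0,"ry": 0,"rz": 0},
])

```text
time: 45.38
ee_pos: [0.6542, -0.2502, 0.2362]
tcp_rot: [-180.0, 0.1, 90.2]
force: [-0.3, -0.7, -0.3]
finger_gap: 1.0
```

```bash
python3 -c "
from h import *
snap('wrist','w17'); snap('side','s17'); snap('side','s17b'); snap('top','t17')"
```

>>> step_arm([
  {"fingers": 1,"dx": 5,"dy": 0,"dz": 0,"rx": 0,"ry": 0,"rz": 0},
  {"fingers": 1,"dx": 0,"dy": 0,"dz": 3,"rx": 0,"ry": 0,"rz": 0},
  {"fingers": 1,"dx": 0,"dy": 0,"dz": 3.4,"rx": 0,"ry": -0.175,"rz": 0},
  {"fingers": 1,"dx": 0,"dy": 0,"dz": 0,"rx": 0,"ry": -0.175,"rz": 0},
  {"fingers": 1,"dx": 0,"dy": 0,"dz": 0,"rx": 0,"ry": 0,"rz": 0},
])

```text
time: 46.2
ee_pos: [0.6538, -0.1986, 0.1713]
tcp_rot: [-179.9, 20.2, 90.3]
force: [0.4, -0.2, -0.5]
finger_gap: 1.003
```

>>> step_arm([
  {"fingers": 1,"dx": 0,"dy": 0,"dz": 0,"rx": 0,"ry": 0,"rz": 0},
  {"fingers": 1,"dx": 0,"dy": 0,"dz": 0,"rx": 0,"ry": 0,"rz": 0},
])

```text
time: 46.45
ee_pos: [0.6546, -0.2015, 0.1731]
tcp_rot: [179.9, 20.1, 90.0]
force: [-0.1, -0.9, -0.3]
finger_gap: 0.996
```

```bash
python3 -c "
from h import *
snap('wrist','w18')
print('drop',[drop(f) for f in ('s16','s17','s17b')])
for f in 'w17','w18':
  n,o=pickle.load(open('pics/'+f+'.pkl','rb')); print(f,o['ee_pos'],o['tcp_rot'])
  p=proj(f,[[.678,-.3385,.1042],[.678,-.3455,.1042]]); print('pred mark / ptr at mark level',p)
  h=cv2.cvtColor(cv2.imread('pics/%s.png'%f),cv2.COLOR_BGR2HSV).astype(int)
  for nm,m in (('red',((h[...,0]<6)|(h[...,0]>172))&(h[...,1]>150)&(h[...,2]>70)),('yel',(abs(h[...,0]-28)<5)&(h[...,1]>140)&(h[...,2]>90))):
    k,l,s,c=cv2.connectedComponentsWithStats(m.astype(np.uint8))
    for i in range(1,k):
      if s[i,4]>5 and abs(c[i]-p[0]).max()<70: print(f,nm,s[i],c[i])
"
```

```text
drop [np.float64(19.08265069974728), np.float64(26.013800356000377), np.float64(26.063481808702956)]
w17 [ 0.65420846 -0.25017146  0.23619124] [-1.79958531e+02  1.26808443e-01  9.01516176e+01]
pred mark / ptr at mark level [[310.49505664 310.40764573]
 [310.27402389 317.47674507]]
w17 red [301 303  20  14 118] [309.79661017 307.23728814]
w17 yel [290 313  16   8  87] [296.8045977  316.54022989]
w17 yel [320 313   7   8  46] [322.97826087 316.91304348]
w18 [ 0.65464056 -0.20147514  0.17312273] [179.9246335   20.06920431  89.97322899]
pred mark / ptr at mark level [[311.58384525 341.96169422]
 [311.13126324 346.8662791 ]]
w18 red [302 336  21  13 118] [311.11864407 340.31355932]
w18 yel [290 341  12   7  63] [295.87301587 344.76190476]
w18 yel [321 341   8   7  32] [324.40625 344.90625]
```

>>> step_arm([
  {"fingers": 0.6,"dx": 0,"dy": 0,"dz": -2,"rx": 0,"ry": 0.175,"rz": 0},
  {"fingers": 0.3,"dx": 0,"dy": 0,"dz": -2,"rx": 0,"ry": 0.175,"rz": 0},
  {"fingers": 0,"dx": 0,"dy": 0,"dz": -1,"rx": 0,"ry": 0,"rz": -0.171},
  {"fingers": 0,"dx": 0,"dy": 0,"dz": 0,"rx": 0,"ry": 0,"rz": -0.171},
  {"fingers": 0,"dx": 0,"dy": 0,"dz": 0,"rx": 0,"ry": 0,"rz": -0.171},
])

```text
time: 47.12
ee_pos: [0.6545, -0.1911, 0.2216]
tcp_rot: [180.0, 0.1, 119.7]
force: [-0.5, -1.0, -1.0]
finger_gap: 0.004
```

>>> step_arm([
  {"fingers": 0,"dx": 0,"dy": 0,"dz": 0,"rx": 0,"ry": 0,"rz": -0.171},
  {"fingers": 0,"dx": 0,"dy": 0,"dz": 0,"rx": 0,"ry": 0,"rz": -0.171},
  {"fingers": 0,"dx": 0,"dy": 0,"dz": 0,"rx": 0,"ry": 0,"rz": -0.171},
  {"fingers": 0,"dx": 0,"dy": 0,"dz": 0,"rx": 0,"ry": 0,"rz": -0.171},
  {"fingers": 0,"dx": 0,"dy": 0,"dz": 0,"rx": 0,"ry": 0,"rz": -0.171},
])

```text
time: 47.75
ee_pos: [0.6545, -0.1908, 0.2214]
tcp_rot: [-179.9, 0.1, 168.7]
force: [0.3, 0.7, 0.3]
finger_gap: 0.003
```

>>> step_arm([
  {"fingers": 0,"dx": 0,"dy": 0,"dz": 0,"rx": 0,"ry": 0,"rz": -0.171},
  {"fingers": 0,"dx": 0,"dy": 0,"dz": 0,"rx": 0,"ry": 0,"rz": -0.171},
  {"fingers": 0,"dx": 2.7,"dy": 4.9,"dz": 0,"rx": 0,"ry": 0,"rz": 0},
  {"fingers": 0,"dx": 2.7,"dy": 4.9,"dz": 0,"rx": 0,"ry": 0,"rz": 0},
  {"fingers": 0,"dx": 2.7,"dy": 4.9,"dz": 0,"rx": 0,"ry": 0,"rz": 0},
])

```text
time: 48.38
ee_pos: [0.5528, -0.0553, 0.221]
tcp_rot: [-179.9, 0.1, -172.0]
force: [0.9, 0.7, 0.2]
finger_gap: -0.001
```

>>> step_arm([
  {"fingers": 0,"dx": 2.7,"dy": 4.9,"dz": 0,"rx": 0,"ry": 0,"rz": 0},
  {"fingers": 0,"dx": 2.7,"dy": 4.9,"dz": 0,"rx": 0,"ry": 0,"rz": 0},
  {"fingers": 0,"dx": 2.7,"dy": 4.9,"dz": 0,"rx": 0,"ry": 0,"rz": 0},
  {"fingers": 0,"dx": 2.7,"dy": 4.9,"dz": 0,"rx": 0,"ry": 0,"rz": 0},
  {"fingers": 0,"dx": 2.8,"dy": 4.9,"dz": 0,"rx": 0,"ry": 0,"rz": 0},
])

```text
time: 49.0
ee_pos: [0.384, 0.1688, 0.2208]
tcp_rot: [-180.0, 0.1, -172.0]
force: [1.0, 2.1, 0.9]
finger_gap: 0.0
```

>>> step_arm([
  {"fingers": 0,"dx": 0,"dy": 0,"dz": 0,"rx": 0,"ry": 0,"rz": 0},
  {"fingers": 0,"dx": 0,"dy": 0,"dz": 0,"rx": 0,"ry": 0,"rz": 0},
])

```text
time: 49.25
ee_pos: [0.3851, 0.1677, 0.2206]
tcp_rot: [-179.9, 0.1, -171.9]
force: [0.4, 0.3, -0.1]
finger_gap: -0.006
```

```bash
python3 -c "
from h import *
snap('wrist','w19'); snap('top','t19'); snap('side','s19'); print('drop',drop('s19'))
o=get_obs(); d=o['ee_pos'][:2]-O2; print(o['ee_pos'],o['tcp_rot'],'cab',d@EX,d@EY)
a=cv2.imread('pics/w19.png')[60:400,60:520]; cv2.imwrite('pics/c19.png',cv2.resize(a,None,fx=1.3,fy=1.3)); indrawer('w19')"
```

```text
drop 26.01961653634102
[0.38535745 0.16694719 0.22023557] [-1.79895119e+02  9.65394166e-03 -1.72023213e+02] cab -0.220923044116488 0.0022114977937849594
[0.4613 0.2517] [357.5 293.5  17.2]
[0.4899 0.2607] [360.5 320.5  14.6]
[0.562  0.1058] [197.5 362.5  13.8]
```

>>> step_arm([
  {"fingers": 0,"dx": 0,"dy": -0.8,"dz": 5,"rx": 0,"ry": 0,"rz": 0},
  {"fingers": 0,"dx": 0,"dy": 0,"dz": 6,"rx": 0,"ry": 0,"rz": 0},
  {"fingers": 0,"dx": 0,"dy": 0,"dz": 6,"rx": 0,"ry": 0,"rz": 0},
  {"fingers": 0,"dx": -1.5,"dy": 0,"dz": 0,"rx": 0,"ry": 0,"rz": 0},
  {"fingers": 0,"dx": -1,"dy": 0,"dz": 0,"rx": 0,"ry": 0,"rz": 0},
])

```text
time: 50.02
ee_pos: [0.4131, 0.1633, 0.0516]
tcp_rot: [-179.9, 0.1, -172.0]
force: [1.1, 0.1, -0.4]
finger_gap: -0.0
```

>>> step_arm([
  {"fingers": 0,"dx": -0.6,"dy": 0,"dz": 0,"rx": 0,"ry": 0,"rz": 0},
  {"fingers": 0,"dx": -0.6,"dy": 0,"dz": 0,"rx": 0,"ry": 0,"rz": 0},
  {"fingers": 0,"dx": -0.8,"dy": 0,"dz": 0,"rx": 0,"ry": 0,"rz": 0},
  {"fingers": 0,"dx": -1,"dy": 0,"dz": 0,"rx": 0,"ry": 0,"rz": 0},
  {"fingers": 0,"dx": -1,"dy": 0,"dz": 0,"rx": 0,"ry": 0,"rz": 0},
])

```text
time: 50.65
ee_pos: [0.4504, 0.1688, 0.0502]
tcp_rot: [-179.9, -0.0, -171.9]
force: [-4.4, -0.4, 2.0]
finger_gap: -0.001
```

>>> step_arm([
  {"fingers": 0,"dx": -1.2,"dy": 0,"dz": 0,"rx": 0,"ry": 0,"rz": 0},
  {"fingers": 0,"dx": -1.2,"dy": 0,"dz": 0,"rx": 0,"ry": 0,"rz": 0},
  {"fingers": 0,"dx": -1.2,"dy": 0,"dz": 0,"rx": 0,"ry": 0,"rz": 0},
  {"fingers": 0,"dx": -1.2,"dy": 0,"dz": 0,"rx": 0,"ry": 0,"rz": 0},
  {"fingers": 0,"dx": -1.2,"dy": 0,"dz": 0,"rx": 0,"ry": 0,"rz": 0},
])

```text
time: 51.28
ee_pos: [0.51, 0.1771, 0.0499]
tcp_rot: [-179.9, -0.0, -171.9]
force: [-4.4, -1.8, 2.6]
finger_gap: 0.003
```

>>> step_arm([
  {"fingers": 0,"dx": -1.2,"dy": 0,"dz": 0,"rx": 0,"ry": 0,"rz": 0},
  {"fingers": 0,"dx": -1.2,"dy": 0,"dz": 0,"rx": 0,"ry": 0,"rz": 0},
  {"fingers": 0,"dx": -1.2,"dy": 0,"dz": 0,"rx": 0,"ry": 0,"rz": 0},
  {"fingers": 0,"dx": -0.8,"dy": 0,"dz": 0,"rx": 0,"ry": 0,"rz": 0},
  {"fingers": 0,"dx": -0.5,"dy": 0,"dz": 0,"rx": 0,"ry": 0,"rz": 0},
])

```text
time: 51.9
ee_pos: [0.5569, 0.1837, 0.0495]
tcp_rot: [-179.9, -0.2, -171.9]
force: [-13.5, -2.0, 4.8]
finger_gap: 0.001
```

>>> step_arm([
  {"fingers": 0,"dx": -0.3,"dy": 0,"dz": 0,"rx": 0,"ry": 0,"rz": 0},
  {"fingers": 0,"dx": 0,"dy": 0,"dz": 0,"rx": 0,"ry": 0,"rz": 0},
])

```text
time: 52.15
ee_pos: [0.5606, 0.1843, 0.0495]
tcp_rot: [-179.9, -0.1, -171.9]
force: [-4.0, -1.6, -0.6]
finger_gap: -0.002
```

>>> step_arm([
  {"fingers": 0,"dx": -0.4,"dy": 0,"dz": 0,"rx": 0,"ry": 0,"rz": 0},
  {"fingers": 0,"dx": -0.3,"dy": 0,"dz": 0,"rx": 0,"ry": 0,"rz": 0},
  {"fingers": 0,"dx": 0,"dy": 0,"dz": 0,"rx": 0,"ry": 0,"rz": 0},
])

```text
time: 52.52
ee_pos: [0.5677, 0.1854, 0.0496]
tcp_rot: [-179.9, -0.1, -171.9]
force: [-3.9, -1.0, -0.9]
finger_gap: -0.001
```

>>> step_arm([
  {"fingers": 0,"dx": -0.3,"dy": 0,"dz": 0,"rx": 0,"ry": 0,"rz": 0},
  {"fingers": 0,"dx": 0,"dy": 0,"dz": 0,"rx": 0,"ry": 0,"rz": 0},
])

```text
time: 52.78
ee_pos: [0.5708, 0.1859, 0.0498]
tcp_rot: [-179.9, -0.0, -171.9]
force: [-3.8, 0.5, -1.0]
finger_gap: -0.001
```

>>> step_arm([
  {"fingers": 0,"dx": -0.2,"dy": 0,"dz": 0,"rx": 0,"ry": 0,"rz": 0},
  {"fingers": 0,"dx": 0,"dy": 0,"dz": 0,"rx": 0,"ry": 0,"rz": 0},
])

```text
time: 53.02
ee_pos: [0.5733, 0.1863, 0.0502]
tcp_rot: [-179.9, 0.1, -171.9]
force: [-2.7, -0.8, -0.5]
finger_gap: -0.002
```

>>> step_arm([
  {"fingers": 0,"dx": -0.2,"dy": 0,"dz": 0,"rx": 0,"ry": 0,"rz": 0},
  {"fingers": 0,"dx": 0,"dy": 0,"dz": 0,"rx": 0,"ry": 0,"rz": 0},
])

```text
time: 53.28
ee_pos: [0.5749, 0.1865, 0.0502]
tcp_rot: [-179.9, -0.0, -171.9]
force: [-4.9, -0.6, 0.7]
finger_gap: 0.0
```

>>> step_arm([
  {"fingers": 0,"dx": -0.2,"dy": 0,"dz": 0,"rx": 0,"ry": 0,"rz": 0},
  {"fingers": 0,"dx": 0,"dy": 0,"dz": 0,"rx": 0,"ry": 0,"rz": 0},
])

```text
time: 53.52
ee_pos: [0.5769, 0.1868, 0.0501]
tcp_rot: [-179.9, -0.0, -171.9]
force: [-4.8, -0.3, 1.5]
finger_gap: -0.001
```

>>> step_arm([
  {"fingers": 0,"dx": -0.2,"dy": 0,"dz": 0,"rx": 0,"ry": 0,"rz": 0},
  {"fingers": 0,"dx": 0,"dy": 0,"dz": 0,"rx": 0,"ry": 0,"rz": 0},
])

```text
time: 53.78
ee_pos: [0.5781, 0.1868, 0.0499]
tcp_rot: [-179.9, -0.1, -171.9]
force: [-6.4, -0.5, 2.7]
finger_gap: 0.0
```

>>> step_arm([
  {"fingers": 0,"dx": -0.15,"dy": 0,"dz": 0,"rx": 0,"ry": 0,"rz": 0},
  {"fingers": 0,"dx": 0,"dy": 0,"dz": 0,"rx": 0,"ry": 0,"rz": 0},
  {"fingers": 0,"dx": 0,"dy": 0,"dz": 0,"rx": 0,"ry": 0,"rz": 0},
])

```text
time: 54.15
ee_pos: [0.5781, 0.1866, 0.0495]
tcp_rot: [-179.9, -0.3, -171.9]
force: [-10.6, -1.8, 3.7]
finger_gap: 0.0
```

>>> step_arm([
  {"fingers": 0,"dx": -0.15,"dy": 0,"dz": 0,"rx": 0,"ry": 0,"rz": 0},
  {"fingers": 0,"dx": 0,"dy": 0,"dz": 0,"rx": 0,"ry": 0,"rz": 0},
  {"fingers": 0,"dx": 0,"dy": 0,"dz": 0,"rx": 0,"ry": 0,"rz": 0},
])

```text
time: 54.52
ee_pos: [0.5781, 0.1865, 0.049]
tcp_rot: [-179.8, -0.4, -171.9]
force: [-14.7, -1.8, 3.9]
finger_gap: 0.0
```

Now it's against the hard stop (15 N, no further motion). I'll back off gently and see whether the catch holds.

>>> step_arm([
  {"fingers": 0,"dx": 0.4,"dy": 0,"dz": 0,"rx": 0,"ry": 0,"rz": 0},
  {"fingers": 0,"dx": 0.4,"dy": 0,"dz": 0,"rx": 0,"ry": 0,"rz": 0},
  {"fingers": 0,"dx": 0.8,"dy": 0,"dz": 0,"rx": 0,"ry": 0,"rz": 0},
  {"fingers": 0,"dx": 3,"dy": 0,"dz": 0,"rx": 0,"ry": 0,"rz": 0},
  {"fingers": 0,"dx": 4,"dy": 0,"dz": 0,"rx": 0,"ry": 0,"rz": 0},
])

```text
time: 55.15
ee_pos: [0.4974, 0.1756, 0.0507]
tcp_rot: [-179.9, 0.2, -171.9]
force: [-1.3, -0.7, -0.2]
finger_gap: -0.001
```

>>> step_arm([
  {"fingers": 0,"dx": 5,"dy": 0,"dz": -5,"rx": 0,"ry": 0,"rz": 0},
  {"fingers": 0,"dx": 5,"dy": 0,"dz": -5,"rx": 0,"ry": 0,"rz": 0},
  {"fingers": 0,"dx": 0,"dy": 5,"dz": -6,"rx": 0,"ry": 0,"rz": 0},
  {"fingers": 0,"dx": 0,"dy": 5,"dz": -6,"rx": 0,"ry": 0,"rz": 0},
  {"fingers": 0,"dx": 0,"dy": 5,"dz": 0,"rx": 0,"ry": 0,"rz": 0},
])

```text
time: 55.78
ee_pos: [0.393, 0.2948, 0.2392]
tcp_rot: [179.8, 0.5, -172.0]
force: [0.9, -0.3, -2.0]
finger_gap: 0.003
```

>>> step_arm([
  {"fingers": 0,"dx": 0,"dy": 5,"dz": 0,"rx": 0,"ry": 0,"rz": 0},
  {"fingers": 0,"dx": 0,"dy": 5,"dz": 0,"rx": 0,"ry": 0,"rz": 0},
  {"fingers": 0,"dx": 0,"dy": 5,"dz": 0,"rx": 0,"ry": 0,"rz": 0},
  {"fingers": 0,"dx": 0,"dy": 0,"dz": 0,"rx": 0,"ry": 0,"rz": 0},
])

```text
time: 56.28
ee_pos: [0.3694, 0.444, 0.2345]
tcp_rot: [180.0, 0.1, -171.7]
force: [-0.5, -0.6, -0.0]
finger_gap: -0.004
```

```bash
python3 -c "
from h import *
o=get_obs(); print(o['ee_pos'],o['force'],o['time'])
snap('top','t20'); snap('side','s20'); print('drop',drop('s20'),'drawer diff',drawer_moved('s20'))
a=cv2.imread('pics/s20.png')[95:295,170:420]; b=cv2.imread('pics/t20.png')[80:260,140:410]
cv2.imwrite('pics/c20.png',np.vstack([cv2.resize(a,(400,320),interpolation=3),cv2.resize(b,(400,267),interpolation=3)]))"
```

```text
[0.36944622 0.44401946 0.23445244] [-0.52133492 -0.55387167 -0.02074314] 56.275
drop 26.035766957733145 drawer diff 1.1707035755478663
```

View pics/c20.png

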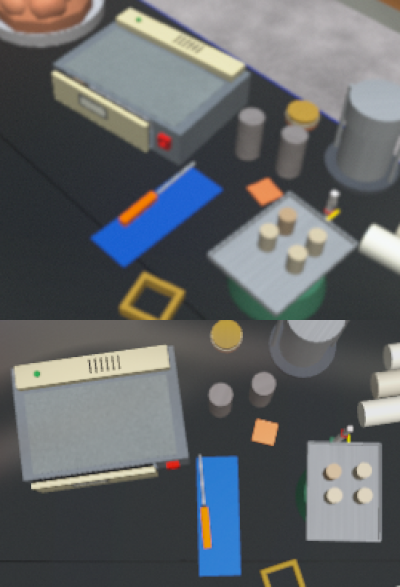

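```bash
python3 - <<'E'
from h import *
np.set_printoptions(precision=4,suppress=True)
C={}
for f in ['top0','side0','t20','s20']:
    h=cv2.cvtColor(cv2.imread('pics/%s.png'%f),cv2.COLOR_BGR2HSV).astype(int); m=(abs(h[...,0]-13)<7)&(h[...,1]>190)&(h[...,2]>120)
    p=proj(f,[.467,-.075,.015])[0]; k,l,s,c=cv2.connectedComponentsWithStats(m.astype(np.uint8))
    for i in range(1,k):
        if s[i,4]>25 and abs(c[i]-p).max()<25: print(f,s[i],c[i]); C[f]=c[i]
for a,b in(('top0','side0'),('t20','s20')): print(tri((a,C[a]),(b,C[b])), onz(a,C[a],.015),onz(b,C[b],.015))
# drawer cream front: compare with initial
for a,b in(('top0','t20'),('side0','s20')):
    A=cv2.imread(f'pics/{a}.png').astype(int);B=cv2.imread(f'pics/{b}.png').astype(int); u,v=proj(a,[.585,.18,.06])[0].astype(int)
    print(a,'drawer region diff',abs(A-B)[v-15:v+15,u-30:u+30].mean(), cv2.phaseCorrelate(A[v-20:v+20,u-40:u+40].mean(2),B[v-20:v+20,u-40:u+40].mean(2)))
E
```

```text
top0 [287 214   4  27  37] [287.8919 225.4595]
side0 [246 228  24  18 122] [257.2787 236.2951]
t20 [276 206   4  28  60] [277.3833 217.9   ]
s20 [246 215  21  20 149] [255.7517 224.3624]
(array([ 0.4737, -0.0852,  0.0035]), [np.float64(0.816927405516443), np.float64(0.8169274055165502)]) [ 0.474  -0.0855  0.015 ] [ 0.4672 -0.0915  0.015 ]
(array([ 0.498 , -0.0513,  0.0088]), [np.float64(0.7587509046988756), np.float64(0.7587509046989386)]) [ 0.4983 -0.0519  0.015 ] [ 0.4941 -0.0548  0.015 ]
top0 drawer region diff 0.7561111111111111 ((-0.044643112077608293, 0.005975302142193328), 1.0009117705295063)
side0 drawer region diff 1.7287037037037036 ((-0.02570128296104457, -0.03542620677193753), 0.955295351467927)
```

```bash
python3 -c "
from h import *
print(hand_in())"
```

```text
the job is handed in; nothing more can be done
None
```

The job is done and handed in at about 56 s; `hand_in()` reports no verdict.

**What I did:**
- I pushed the pin nearest the base through the red bush. The drawer sprang out, and I laid the pin back on its mat.
- I moved four plugs to the pan one at a time and left three in the drawer.
- I pushed the drawer to its hard stop (about 15 N) and backed off; it stayed shut.

**Last checks:**
- **Pointer:** it came down 26.0 mm. The mark was measured at about 24.8 mm, so the pointer is 1.0 to 2.4 mm below it, depending on the view. Allowed is 1.6 mm above to 8.5 mm below.
- **Drawer:** it matches the starting picture to within 0.05 pixels. The three plugs inside could not be seen once it was shut. The last look before shutting was automatic, partly blocked by the gripper, and clearly picked out only one of the three.
- **Pin:** it was knocked about 3 cm sideways after I laid it down. I left it, because it still lies on the mat, about 30 mm off the centre line against 50 mm allowed.
- **Bystanders:** those in the final picture (concrete cylinders, coupon and part of the frame) stood where they started. The clay cylinder and the flask were outside it. I measured none of them.

**Disagreements:** the pointer height after two plugs read 115.8 mm from the wrist camera and 113.3 mm from the side camera. I therefore relied on differences measured within the same camera.

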